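Load the stone tumbler and lock its cover with two quarter-turn studs

ROBOT

A 6-joint arm with a two-finger parallel gripper is mounted at the origin on a cart in front of the work surface, level with it; the furniture and walls round the work are solid. World frame = base frame: x ahead of the robot, y to its left, z up, the work surface at z = 0. Lengths are in m, angles in rad, forces in N, time in s.
With the tool pointing down it reaches from about 0.25 to 0.8 m from the base axis. Payload 8.5 kg.
Tool frame: the origin (TCP) lies on the centre line of the jaws, within the pads' length; the fingertips stand 14 mm ahead of it and the grasp point (between the pads) lies 5 mm behind it; y points along the fingers, z is the direction in which the jaws open and shut, and the axes are right-handed (so a half turn about y gives the same grasp; the last joint's range is limited). The gripper opens to 85 mm and grips with 20 to 120 N. Pads are 22 mm wide; open, the fingers measure 114 mm over their backs; the gripper's body (76 mm by 85 mm) begins 54 mm behind the grasp point. The pads swing forward as they close: fully open they stand 13 mm farther back than shut.
Start: joints at [1.287, 0.238, -0.013, 1.319, 0, 1.571], TCP at [0.147, 0.504, 0.245] pointing down, gripper open.
Joint ranges: [-2.66, 2.66], [-1.03, 1.9], [-1.14, 1.46], [-1.82, 2.27], [-1.45, 1.34], [-3.14, 3.14]. Speed limits (rad/s): [2.22, 2.22, 2.79, 3.14, 3.14, 3.14].

INTERFACE

Orientations are given as a unit quaternion [x, y, z, w].
In Python, from bench import sense, get_image, finish_job gives the robot as it stands. The module is installed in compiled form; this text tells all that it offers.
- The arm moves only by the tool play_rows, never from a script. Its arguments are lists of equal length, an entry for each row: "dp": the shift along the tool's x, y, z in m, a list of three; "turn": the turn, a rotation vector about the tool's x, y, z in rad, a list of three; "jaw": the closure, from 0 (fully open) to 1 (shut). In form: {"dp": [[dx, dy, dz], ...], "turn": [[rx, ry, rz], ...], "jaw": [jaw, ...]}. A call has exactly 5 rows; each row is the pose to reach, as a shift and turn from the pose commanded when the call began, along the tool's axes at that moment; what a row does not reach only later rows make up. A row lasts 1/12 s, in which the tool goes at most 41.7 mm and 7.16 degrees, less where a joint would pass 70% of its speed; a pose out of reach is approached as far as the arm can. A call with a gripper value outside its range is refused whole. The fingers move at their own pace and stop on an object; the grip force is fixed at half the most. Time passes only in rows, so rows that repeat a pose let the fingers close, or fill a call up. It gives the time, the measured TCP pose, the force and the opening at its end, in the units of the state.
- sense(): the state, without advancing time (a new reading comes with each control period).
- get_image(name): name is "scene" or "side" or "wrist"; returns a dict with "color" (420x560x3 uint8, red, green, blue), "z_map" (420x560 float32, m along the optical axis (not along the pixel's ray), 0 where there is no reading), "fx", "fy", "cx", "cy" (pixels), "cam_to_world" (4x4, takes a point from camera to world coordinates). Camera axes: x right, y down, z forward; pixel columns grow to the right and rows downward; lengths in m; the calibration is good to about 2 mm. A picture is of the moment at which its call begins.
- finish_job(): hands the job in, once; it reports no verdict.
The state is a dict: "clock": time; "q": joint angles; "qvel": joint speeds; "effort": joint torques, N m; "eef_pos": TCP position; "ee_rot": TCP orientation; "contact_force": force on the tool from outside, world axes, zero at the start; "moment": the same for the moment, N m; "grip_width": finger opening in m.
Only numpy, scipy, OpenCV 4.12 (cv2) and the standard library are available. Lean on these libraries where they do the work, as an engineer would, in place of code of your own. Each camera call takes 0.05 s, during which the arm holds its last target. There are 200 camera calls.

TASK

Get the stone tumbler ready to run: first take the wooden ring clamp off its open hopper and lay it on the cork mat, then put every rough white stone lying on the bench into the hopper. Slide the steel cover fully shut and lock both red studs: push each one in against its spring, turn it clockwise about a quarter turn and let go, so that it stays caught. Do not knock over the small oil vial.

Things in the scene. Friction and masses are not known exactly. Their poses are not given: they have to be found in the camera images.
- tumbler: Blue bench tumbler, fixed, 150 (x) x 290 (y) mm, flat top (deck) 70 mm above the bench. Origin: centre of its underside; y along its length to the hopper end. Hopper: open pit, 100 (x) x 80 (y) mm, centred at y = +82 mm, floor 16 mm above the bench. Guide rails 6 mm wide, 10 mm high run along the deck at x = +-72 mm; between them the sliding cover lies on the deck.
- mouth (a point): Centre of the hopper's mouth, level with the deck; axes as the tumbler's.
- cover (a joint): Sliding steel cover, 132 (x) x 125 (y) mm plate whose top is 5 mm above the deck: 0 = fully shut over the hopper, grows as it slides open towards the tumbler's -y, to 0.135 m at its stop (it starts open). Drags with about 1.5 N and stays where it is left; anything in its way on the deck or sticking out of the hopper stops it.
- pull (a point): Middle of the cover's pull, a black upright fin 50 mm (x) by 10 mm (y) by 22 mm high, standing on the cover near its +y edge; the point is 18 mm above the deck, the fin's top 27 mm above the deck. Axes as the tumbler's. To shut the cover, carry it along +y by the value of joint cover.
- mat: Cork mat, 110 (x) x 160 (y) x 4 mm, fixed to the bench. Origin: centre of its underside.
- ring_clamp: Wooden ring clamp, a loose double wedge about 30 (x) x 125 (y, its length) x 25 mm (z), 50 to 100 g; starts lying along the tumbler's y across the open hopper, resting on the deck at both ends. Origin: centre of its underside; grip it across x at the middle.
- oil_vial: Small square glass vial of amber oil with a grey cap, loose, 30 x 34 x 64 mm, standing upright among the stones. Origin: centre of its underside, z up along it. A bystander.
- stud_near (a point): Red stud on the cover's -x side (nearer the robot), 90 mm in y from the pull: upright wing 28 (own y) x 8 (own x) x 18 mm high on a round flange, 16 mm radius. The point is mid-wing, 9 mm above the flange's top; when proud 36.5 mm above the deck. Own axes turn with the stud; z up. Grip across own x, fingertips on or just over the flange. Studs are 84 mm apart.
- stud_near_press (a joint): How far that stud is pushed in: 0 = proud, 0.009 m = bottom stop; spring 5 N at 0 rising to 10 N at the bottom. It can be pushed in (past 1.5 mm) only when the cover is shut to within about 3 mm. When locked it is caught at about 0.0025.
- stud_near_turn (a joint): Turn of that stud, clockwise from above: 0 = unlocked (wing along the tumbler's y), end stop at 1.50 rad. It cannot turn from 0 unless pushed in by more than 0.005 m; turned to 1.36 to 1.50 and let go it springs back up into a notch and is locked. Let go in between, it stays pushed in by 0.005, unlocked.
- stud_far (a point): Red stud on the cover's +x side (farther), 90 mm in y from the pull: upright wing 28 (own y) x 8 (own x) x 18 mm high on a round flange, 16 mm radius. The point is mid-wing, 9 mm above the flange's top; when proud 36.5 mm above the deck. Own axes turn with the stud; z up. Grip across own x, fingertips on or just over the flange. Studs are 84 mm apart.
- stud_far_press (a joint): How far that stud is pushed in: 0 = proud, 0.009 m = bottom stop; spring 5 N at 0 rising to 10 N at the bottom. It can be pushed in (past 1.5 mm) only when the cover is shut to within about 3 mm. When locked it is caught at about 0.0025.
- stud_far_turn (a joint): Turn of that stud, clockwise from above: 0 = unlocked (wing along the tumbler's y), end stop at 1.50 rad. It cannot turn from 0 unless pushed in by more than 0.005 m; turned to 1.36 to 1.50 and let go it springs back up into a notch and is locked. Let go in between, it stays pushed in by 0.005, unlocked.
- stone_1: Rough white quartz stone, loose, about 18 x 20 x 23 mm (x, y, z), 20 g. Origin: centre of its underside as it first stands, so its middle is 11.5 mm up its own z. May be absent (None).
- stone_2: Rough white quartz stone, loose, about 18 x 20 x 23 mm (x, y, z), 20 g. Origin: centre of its underside as it first stands, so its middle is 11.5 mm up its own z. May be absent (None).
- stone_3: Rough white quartz stone, loose, about 18 x 20 x 23 mm (x, y, z), 20 g. Origin: centre of its underside as it first stands, so its middle is 11.5 mm up its own z. May be absent (None).
- stone_4: Rough white quartz stone, loose, about 18 x 20 x 23 mm (x, y, z), 20 g. Origin: centre of its underside as it first stands, so its middle is 11.5 mm up its own z. May be absent (None).
- stone_5: Rough white quartz stone, loose, about 18 x 20 x 23 mm (x, y, z), 20 g. Origin: centre of its underside as it first stands, so its middle is 11.5 mm up its own z. May be absent (None).
Not all that is in view belongs to the job. Several things have the shape of the ring_clamp; the one meant has the colours described above.

How it is judged:
On the way, in this order (a step that is already met when the one before it is completed fails the run):
1. the ring clamp lies on the cork mat, let go (x of ring_clamp in the frame of mat between -0.06 and 0.06 m and y of ring_clamp in the frame of mat between -0.085 and 0.085 m and z of ring_clamp in the frame of mat below 0.04 m and contact force between ring_clamp and the fingers below 0.1 N and linear speed of ring_clamp below 0.03 m/s), for 0.2 s.
2. every stone is in the hopper, let go (x of stone_1 in the frame of mouth between -0.056 and 0.056 m and y of stone_1 in the frame of mouth between -0.046 and 0.046 m and z of each of stone_1, stone_2, stone_3, stone_4, stone_5 in the frame of mouth below -0.002 m and contact force between each of stone_1, stone_2, stone_3, stone_4, stone_5 and the fingers below 0.1 N and x of stone_2 in the frame of mouth between -0.056 and 0.056 m and y of stone_2 in the frame of mouth between -0.046 and 0.046 m and x of stone_3 in the frame of mouth between -0.056 and 0.056 m and y of stone_3 in the frame of mouth between -0.046 and 0.046 m and x of stone_4 in the frame of mouth between -0.056 and 0.056 m and y of stone_4 in the frame of mouth between -0.046 and 0.046 m and x of stone_5 in the frame of mouth between -0.056 and 0.056 m and y of stone_5 in the frame of mouth between -0.046 and 0.046 m), for 0.2 s.
3. the cover is fully shut (value of joint cover below 0.005 m), for 0.2 s.
4. both studs are turned and caught (value of joint each of stud_near_turn, stud_far_turn above 1.25 rad and value of joint each of stud_near_press, stud_far_press below 0.0042 m), for 0.2 s.
At the end, for the whole second after the job is handed in: The ring clamp's middle is over the cork mat and it lies there at rest; every stone is in the hopper below the deck; the cover is shut to within 5 mm; both studs are turned by more than 1.25 rad and have sprung back into their catch (pushed in by less than 4.2 mm) (all of step 1 and all of step 2 and all of step 4 and value of joint cover below 0.005 m); the robot touches nothing.
It fails at once if the oil vial is knocked over (angle between oil_vial's own z axis and vertical above 0.7 rad).
Of stone_1, stone_2, stone_3, stone_4, stone_5 only 3 to 5 are there at a start; the rules pass over those that are not, and their reading is None.
At some moment in a run one of ring_clamp, stone_1, stone_2, stone_3, stone_4, stone_5 may be knocked a few centimetres aside while the robot is not near it.
Once in a run the grip may slacken for a moment while it holds something.
It also fails if it takes over 210 s, if anything falls off the work surface, if the arm or the gripper's body presses on something with over 40 N, if the wrist force passes 120 N, or if a joint passes its speed limit or range.

## Working session

There is one attempt and no reset: what is moved stays moved. The work goes in short steps, Python scripts to look and compute and a tool call to move; the robot and the scene stay as the last step left them, time stands still between calls to the robot, and variables do not carry over. Pictures are saved under pics/ and viewed, about 12 in all and at most 16, crops included, and the job is handed in when it is done.

Besides the shell and the picture viewer there is one more tool, called after "Emit:" by a JSON object that holds its "fn" and its "kwargs", one argument or row to a line. play_rows: Moves the arm, as the interface text tells. Its arguments: {"type":"object","properties":{"dp":{"type":"array","items":{"type":"array","items":{"type":"number"}}},"turn":{"type":"array","items":{"type":"array","items":{"type":"number"}}},"jaw":{"type":"array","items":{"type":"number"}}},"required":["dp","turn","jaw"]}

```bash
mkdir -p pics
cat > h.py <<'E'
import numpy as np, cv2
from bench import sense, get_image, finish_job
from scipy.spatial.transform import Rotation as R
def pts(im):
    z=im['z_map']; v,u=np.mgrid[:z.shape[0],:z.shape[1]]
    c=np.stack([(u-im['cx'])/im['fx']*z,(v-im['cy'])/im['fy']*z,z,np.ones_like(z)],-1)
    return (c@np.array(im['cam_to_world']).T)[...,:3]
def save(im,n,s=1,crop=None):
    c=im['color'][...,::-1]
    if crop: c=c[crop[1]:crop[3],crop[0]:crop[2]]
    cv2.imwrite('pics/'+n,cv2.resize(c,None,fx=s,fy=s))
def st():
    s=sense(); r=R.from_quat(s['ee_rot']).as_matrix()
    print('t',round(s['clock'],2),'p',np.round(s['eef_pos'],4),'F',np.round(s['contact_force'],1),'w',round(s['grip_width'],4)); print(np.round(r,3)); return s,r
E
python3 - <<'E'
from h import *
s,r=st(); print(s['q'])
for n in('scene','side','wrist'):
    im=get_image(n); np.savez('pics/'+n,**{k:v for k,v in im.items()})
    print(n,np.round(im['cam_to_world'],3).tolist(),im['fx'])
a=[np.load(f'pics/{n}.npz')['color'] for n in('scene','side')]
for n,c in zip('ab',a): cv2.imwrite(f'pics/{n}0.png',cv2.resize(c[...,::-1],(784,588)))
E
```

```text
t 0.0 p [0.1469 0.5036 0.2447] F [ 0.1 -0.1 -0.6] w 0.0853
[[ 0.96  -0.     0.28 ]
 [-0.28  -0.001  0.96 ]
 [-0.    -1.    -0.001]]
[ 1.28699323e+00  2.38772337e-01 -1.42901431e-02  1.31917003e+00
  2.28075928e-05  1.57080549e+00]
scene [[0.514, -0.662, 0.546, -0.064], [-0.858, -0.408, 0.313, -0.399], [0.015, -0.629, -0.777, 0.986], [0.0, 0.0, 0.0, 1.0]] 392.13476281121706
side [[0.86, -0.303, 0.41, 0.104], [-0.509, -0.479, 0.715, -0.825], [-0.02, -0.824, -0.566, 0.742], [0.0, 0.0, 0.0, 1.0]] 475.5130345569857
wrist [[0.279, 0.915, 0.291, 0.072], [0.96, -0.266, -0.086, 0.526], [-0.002, 0.304, -0.953, 0.373], [0.0, 0.0, 0.0, 1.0]] 317.9349405397981
```

View pics/a0.png

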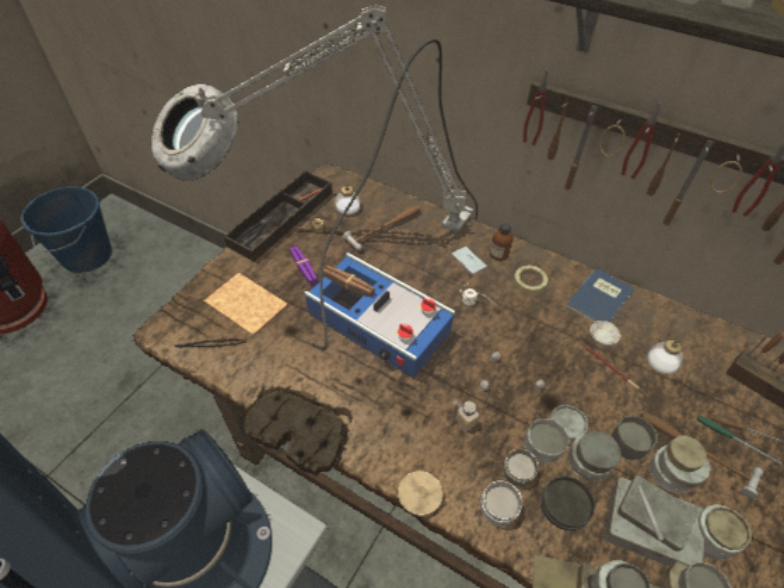

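View pics/b0.png

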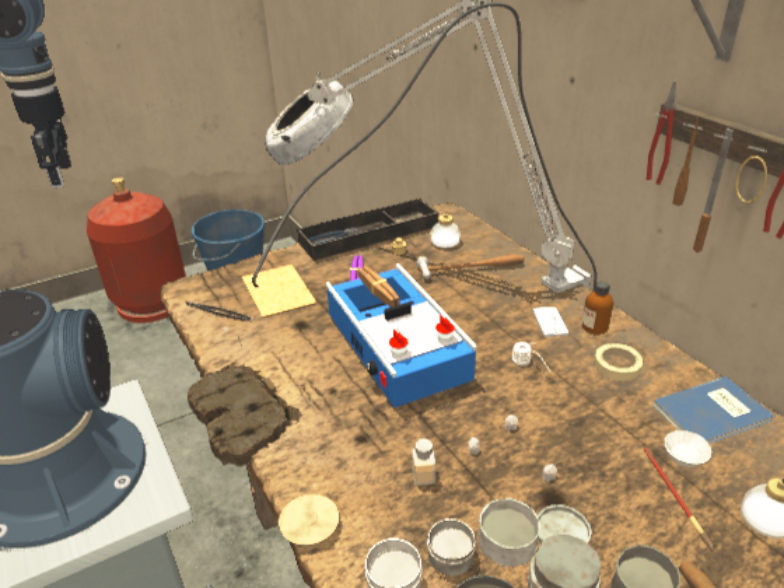

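Scene view (784 px wide): tumbler at (378,310), clamp (350,281), mat (246,302), vial (468,412), three stones at (484,384), (495,356) and (540,384). In the side view the same stones are at (474,446), (512,423) and (550,472).

Run:
```python
from h import *
for n in('scene','side'):
    im=dict(np.load(f'pics/{n}.npz')); P=pts(im); c=im['color'].astype(int); ok=im['z_map']>0
    X,Y,Z=P[...,0],P[...,1],P[...,2]
    print('==',n)
    hsv=cv2.cvtColor(im['color'],cv2.COLOR_RGB2HSV).astype(int)
    reg=ok&(X>.2)&(X<.85)&(np.abs(Y)<.5)
    white=reg&(hsv[...,1]<50)&(hsv[...,2]>140)&(Z>.004)&(Z<.035)
    k,l,s,ce=cv2.connectedComponentsWithStats(white.astype(np.uint8))
    for i in range(1,k):
        m=l==i
        if s[i,4]>8: print('white',ce[i].round()*1.4,s[i,4],P[m].min(0).round(3),P[m].max(0).round(3))
    red=reg&((hsv[...,0]<6)|(hsv[...,0]>174))&(hsv[...,1]>170)&(Z>.08)
    k,l,s,ce=cv2.connectedComponentsWithStats(red.astype(np.uint8))
    for i in range(1,k):
        if s[i,4]>15: print('red',s[i,4],P[l==i].mean(0).round(3),P[l==i].min(0).round(3),P[l==i].max(0).round(3))
    blue=reg&(hsv[...,0]>100)&(hsv[...,0]<120)&(hsv[...,1]>150)&(abs(Z-.07)<.006)
    q=P[blue&(X<.62)][:,:2].astype(np.float32); rr=cv2.minAreaRect(q); print('deck',rr,cv2.boxPoints(rr).round(3).tolist())
    top=reg&(Z>.085)&(Z<.11)&(hsv[...,0]>5)&(hsv[...,0]<25)&(hsv[...,1]>70)
    q=P[top]; print('clamp',len(q),q.mean(0).round(3),q.min(0).round(3),q.max(0).round(3),cv2.minAreaRect(q[:,:2].astype(np.float32)))
    blk=reg&(hsv[...,2]<50)&(Z>.085)&(Z<.11); q=P[blk]; print('fin',len(q),q.mean(0).round(3),q.min(0).round(3),q.max(0).round(3))
    for nm,pix in {'scene':dict(mat=(246,302),vialcap=(468,406),lamphead=(190,165),lampelbow=(375,18),lamparm=(290,65),cable=(323,345),cable2=(400,60),cable3=(345,185),lampbase=(457,215)),'side':dict(mat=(278,290),vialcap=(424,445),lamphead=(310,130),cable=(254,283),cableM=(310,215))}[n].items():
        u,v=int(pix[0]/1.4),int(pix[1]/1.4); print(nm,P[v-2:v+3,u-2:u+3].reshape(-1,3).round(3)[[7,12,17]].tolist())
    mat=reg&(hsv[...,0]>10)&(hsv[...,0]<25)&(hsv[...,2]>190)&(Z<.012)&(Z>.0)&(Y>.15)
    q=P[mat][:,:2].astype(np.float32); print('mat',len(q),cv2.minAreaRect(q))
    high=ok&(Z>.12)&(X>.1)&(X<.75)&(Y>-.4)&(Y<.5)
    g=P[high]; 
    if n=='scene':
        for z0 in np.arange(.12,.7,.06):
            h=g[(g[:,2]>=z0)&(g[:,2]<z0+.06)]
            if len(h): print('z',z0.round(2),len(h),h.min(0).round(2),h.max(0).round(2))
```

```text
== scene
white [340.2 205.8] 46 [0.825 0.255 0.007] [0.849 0.296 0.035]
white [351.4 208.6] 26 [0.831 0.231 0.005] [0.85  0.249 0.032]
white [351.4 239.4] 50 [0.731 0.149 0.014] [0.758 0.205 0.029]
white [469.  263.2] 132 [ 0.811 -0.141  0.005] [ 0.85  -0.052  0.015]
white [469.  295.4] 83 [ 0.719 -0.167  0.004] [ 0.748 -0.137  0.032]
white [604.8 331.8] 278 [ 0.759 -0.484  0.004] [ 0.826 -0.421  0.029]
white [494.2 354.2] 10 [ 0.612 -0.272  0.016] [ 0.62  -0.264  0.024]
white [539.  382.2] 15 [ 0.596 -0.381  0.012] [ 0.606 -0.37   0.024]
white [483.  383.6] 19 [ 0.534 -0.285  0.012] [ 0.545 -0.272  0.026]
white [567.  415.8] 27 [ 0.553 -0.461  0.004] [ 0.576 -0.44   0.008]
white [575.4 427. ] 98 [ 0.502 -0.489  0.004] [ 0.583 -0.457  0.034]
white [520.8 466.2] 258 [ 0.385 -0.436  0.019] [ 0.436 -0.388  0.034]
white [501.2 502.6] 411 [ 0.306 -0.44   0.008] [ 0.36  -0.378  0.033]
white [490. 511.] 39 [ 0.297 -0.43   0.014] [ 0.326 -0.374  0.034]
red 26 [ 0.596 -0.11   0.098] [ 0.587 -0.122  0.094] [ 0.602 -0.098  0.101]
red 30 [ 0.512 -0.102  0.098] [ 0.505 -0.113  0.096] [ 0.518 -0.0
[... 3541 characters left out ...]
6 0.14  0.099] ((0.5485371351242065, 0.005897939205169678), (0.09965501725673676, 0.2653738856315613), 3.2015483379364014)
fin 69 [ 0.565 -0.02   0.091] [ 0.544 -0.023  0.085] [ 0.589 -0.013  0.096]
mat [[0.462, 0.29, 0.001], [0.459, 0.281, 0.003], [0.456, 0.275, 0.004]]
vialcap [[0.454, -0.277, 0.062], [0.452, -0.281, 0.065], [0.45, -0.283, 0.065]]
lamphead [[0.646, 0.482, 0.246], [0.644, 0.477, 0.245], [0.644, 0.478, 0.241]]
cable [[0.316, -0.067, 0.26], [0.316, -0.065, 0.257], [0.316, -0.062, 0.253]]
cableM [[1.048, 1.538, -0.515], [1.054, 1.553, -0.53], [1.051, 1.549, -0.534]]
mat 911 ((0.5525580048561096, 0.295289546251297), (0.5924581289291382, 0.28702813386917114), 0.6987485289573669)
```

Run:
```python
from h import *
for n in('scene','side'):
    im=dict(np.load(f'pics/{n}.npz')); P=pts(im); ok=im['z_map']>0
    X,Y,Z=P[...,0],P[...,1],P[...,2]
    m=ok&(Z>.13)&(X>.25)&(X<1.0)&(Y>-.2)&(Y<.22)
    q=P[m]; 
    print(n,len(q))
    for x0 in np.arange(.25,1.,.05):
        h=q[(q[:,0]>=x0)&(q[:,0]<x0+.05)]
        if len(h): print(x0.round(2),len(h),np.median(h,0).round(3),h.min(0).round(3),h.max(0).round(3))
im=dict(np.load('pics/side.npz')); save(im,'side_crop.png',3,(150,140,350,300))
```

```text
scene 2443
0.3 83 [ 0.326 -0.054  0.272] [ 0.315 -0.068  0.228] [ 0.349 -0.027  0.291]
0.35 66 [ 0.372 -0.023  0.3  ] [ 0.35  -0.041  0.288] [ 0.399 -0.003  0.317]
0.4 60 [0.425 0.01  0.329] [ 0.4   -0.005  0.315] [0.45  0.017 0.346]
0.45 62 [0.475 0.015 0.358] [0.45  0.012 0.339] [0.5   0.019 0.376]
0.5 57 [0.524 0.011 0.388] [0.5   0.006 0.374] [0.548 0.017 0.403]
0.55 71 [0.575 0.009 0.421] [0.551 0.006 0.399] [0.599 0.013 0.444]
0.6 77 [0.628 0.012 0.471] [0.601 0.007 0.44 ] [0.65  0.016 0.496]
0.65 69 [0.673 0.016 0.516] [0.651 0.012 0.494] [0.698 0.019 0.536]
0.7 45 [0.721 0.015 0.544] [0.7   0.011 0.536] [0.748 0.021 0.551]
0.75 30 [0.77  0.011 0.548] [0.75  0.009 0.53 ] [0.8   0.017 0.552]
0.8 511 [0.836 0.181 0.502] [0.801 0.002 0.343] [0.85  0.22  0.538]
0.85 750 [0.876 0.121 0.437] [ 0.85  -0.2    0.203] [0.9   0.22  0.622]
0.9 503 [0.918 0.036 0.212] [ 0.9   -0.187  0.13 ] [0.95  0.082 0.597]
0.95 59 [ 0.973 -0.184  0.532] [ 0.95  -0.189  0.132] [1.    0.031 0.566]
side 3185
0.3 89 [ 0.327 -0.057  0.274] [ 0.314 -0.068  0.24 ] [ 0.349 -0.037  0.29 ]
0.35 86 [ 0.375 -0.021
[... 180 characters left out ...]
19 0.373]
0.5 81 [0.524 0.012 0.385] [0.5   0.007 0.367] [0.549 0.017 0.403]
0.55 91 [0.576 0.009 0.421] [0.55  0.006 0.398] [0.6   0.014 0.443]
0.6 96 [0.625 0.012 0.466] [0.6   0.008 0.44 ] [0.649 0.017 0.492]
0.65 92 [0.673 0.016 0.515] [0.65  0.01  0.492] [0.7   0.019 0.537]
0.7 66 [0.724 0.016 0.543] [0.7   0.012 0.533] [0.75  0.022 0.55 ]
0.75 64 [0.776 0.012 0.545] [0.751 0.007 0.531] [0.8   0.018 0.55 ]
0.8 508 [0.831 0.167 0.486] [0.8   0.002 0.343] [0.85  0.22  0.534]
0.85 955 [0.876 0.121 0.388] [ 0.85  -0.004  0.184] [0.9   0.216 0.524]
0.9 730 [0.917 0.038 0.201] [ 0.9   -0.184  0.13 ] [0.95  0.096 0.561]
0.95 176 [ 0.976 -0.184  0.535] [ 0.95  -0.19   0.132] [1.    0.001 0.561]
```

View pics/side_crop.png

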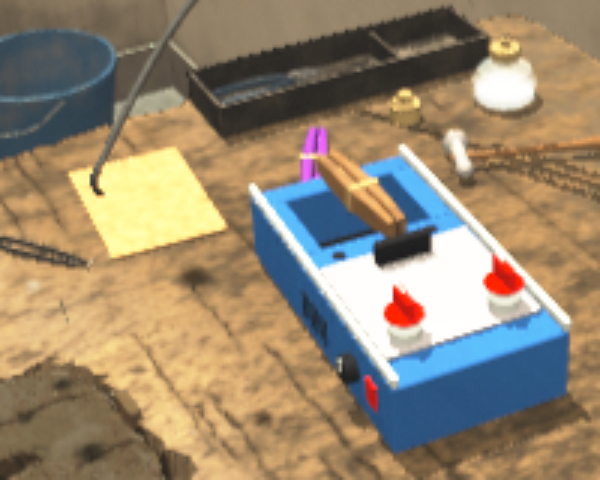

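The side crop shows the clamp lying over the hopper, the far stud at (503,275), the near stud at (404,310), and a lamp cable hanging above the tumbler with its free end at (97,185). I'll approach from +y and use the fingers to test whether that cable is solid.

Emit:
{"fn": "play_rows", "kwargs": {
  "dp": [
    [0.0256,-0.0044,-0.022],
    [0.051,-0.009,-0.044],
    [0.077,-0.013,-0.066],
    [0.102,-0.018,-0.088],
    [0.128,-0.022,-0.11]
  ],
  "turn": [
    [0,0,0],
    [0,0,0],
    [0,0,0],
    [0,0,0],
    [0,0,0]
  ],
  "jaw": [0.6,0.6,0.6,0.6,0.6]
}}

```text
clock: 0.57
eef_pos: [0.2394, 0.3611, 0.2674]
ee_rot: [0.7, -0.1, 0.1, -0.7]
contact_force: [-0.1, 0.6, 0.1]
grip_width: 0.034
```

Emit:
{"fn": "play_rows", "kwargs": {
  "dp": [
    [0.0256,-0.0044,-0.022],
    [0.051,-0.009,-0.044],
    [0.077,-0.013,-0.066],
    [0.102,-0.018,-0.088],
    [0.128,-0.022,-0.11]
  ],
  "turn": [
    [0,0,0],
    [0,0,0],
    [0,0,0],
    [0,0,0],
    [0,0,0]
  ],
  "jaw": [0.6,0.6,0.6,0.6,0.6]
}}

```text
clock: 0.98
eef_pos: [0.3315, 0.2195, 0.2896]
ee_rot: [-0.7, 0.1, -0.1, 0.7]
contact_force: [1.3, 0.0, 0.3]
grip_width: 0.0345
```

Emit:
{"fn": "play_rows", "kwargs": {
  "dp": [
    [0.0256,-0.0044,-0.022],
    [0.051,-0.009,-0.044],
    [0.077,-0.013,-0.066],
    [0.102,-0.018,-0.088],
    [0.128,-0.022,-0.11]
  ],
  "turn": [
    [0,0,0],
    [0,0,0],
    [0,0,0],
    [0,0,0],
    [0,0,0]
  ],
  "jaw": [0.6,0.6,0.6,0.6,0.6]
}}

```text
clock: 1.4
eef_pos: [0.4236, 0.078, 0.3116]
ee_rot: [-0.7, 0.1, -0.1, 0.7]
contact_force: [1.5, 0.7, -0.2]
grip_width: 0.0341
```

Emit:
{"fn": "play_rows", "kwargs": {
  "dp": [
    [0,0,0],
    [0,0,0],
    [0,0,0],
    [0,0,0],
    [0,0,0]
  ],
  "turn": [
    [0,0.091,0],
    [0,0.182,0],
    [0,0.273,0],
    [0,0.364,0],
    [0,0.454,0]
  ],
  "jaw": [0.6,0.6,0.6,0.6,0.6]
}}

```text
clock: 1.82
eef_pos: [0.4232, 0.0794, 0.3111]
ee_rot: [0.659, -0.257, 0.256, -0.659]
contact_force: [0.5, -0.3, 0.0]
grip_width: 0.0343
```

Emit:
{"fn": "play_rows", "kwargs": {
  "dp": [
    [0,0,0],
    [0,0,0],
    [0,0,0],
    [0,0,0],
    [0,0,0]
  ],
  "turn": [
    [0,0.091,0],
    [0,0.182,0],
    [0,0.273,0],
    [0,0.364,0],
    [0,0.454,0]
  ],
  "jaw": [0.6,0.6,0.6,0.6,0.6]
}}

```text
clock: 2.23
eef_pos: [0.4231, 0.0796, 0.3111]
ee_rot: [0.584, -0.398, 0.398, -0.584]
contact_force: [-0.9, 0.4, -0.1]
grip_width: 0.0342
```

Emit:
{"fn": "play_rows", "kwargs": {
  "dp": [
    [0,0,0],
    [0,0,0],
    [0,0,0],
    [0,0,0],
    [0,0,0]
  ],
  "turn": [
    [0,0.091,0],
    [0,0.182,0],
    [0,0.273,0],
    [0,0.364,0],
    [0,0.454,0]
  ],
  "jaw": [0.6,0.6,0.6,0.6,0.6]
}}

```text
clock: 2.65
eef_pos: [0.4231, 0.0796, 0.3111]
ee_rot: [-0.48, 0.52, -0.519, 0.48]
contact_force: [-1.0, 0.1, -0.1]
grip_width: 0.0343
```

Run:
```python
from h import *
s,r=st(); print(np.round(s['q'],3),np.round(s['effort'],1))
im=get_image('side'); save(im,'t1.png',1.4)
```

```text
t 2.65 p [0.4231 0.0796 0.3111] F [-1.   0.1 -0.1] w 0.0343
[[-0.079 -0.     0.997]
 [-0.997 -0.    -0.079]
 [ 0.    -1.    -0.   ]]
[ 0.186  0.06  -0.063  1.448 -0.     1.836] [ -0.  -40.1  35.2   0.   -0.   -1.8]
```

View pics/t1.png

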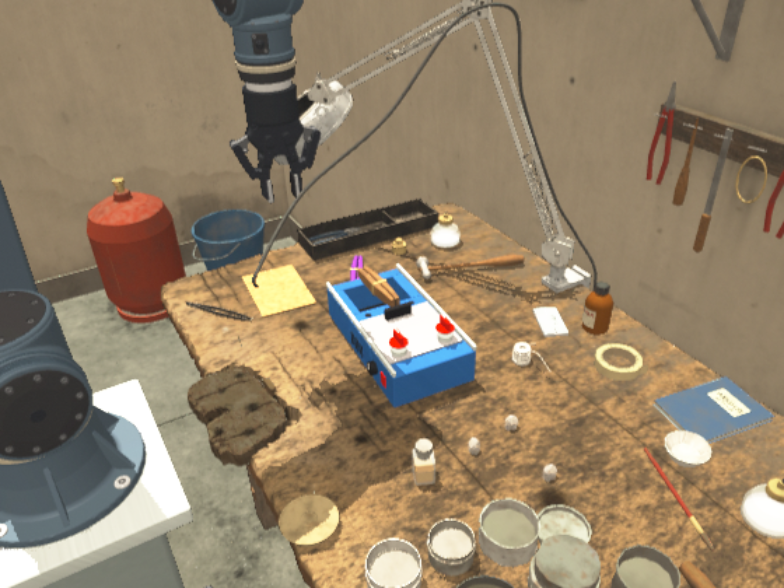

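Emit:
{"fn": "play_rows", "kwargs": {
  "dp": [
    [0.012,0,0],
    [0.024,0,0],
    [0.036,0,0],
    [0.046,0,0],
    [0.05,0,0]
  ],
  "turn": [
    [0,0,0],
    [0,0,0],
    [0,0,0],
    [0,0,0],
    [0,0,0]
  ],
  "jaw": [0.6,0.6,0.6,0.6,0.6]
}}

```text
clock: 3.12
eef_pos: [0.4193, 0.0288, 0.3112]
ee_rot: [0.481, -0.518, 0.518, -0.481]
contact_force: [-0.4, -0.1, 0.4]
grip_width: 0.0342
```

Emit:
{"fn": "play_rows", "kwargs": {
  "dp": [
    [0.001,0,0],
    [0.002,0,0],
    [0.003,0,0],
    [0.005,0,0],
    [0.006,0,0]
  ],
  "turn": [
    [0,0,0],
    [0,0,0],
    [0,0,0],
    [0,0,0],
    [0,0,0]
  ],
  "jaw": [0.6,0.6,0.6,0.6,0.6]
}}

```text
clock: 3.53
eef_pos: [0.4191, 0.0239, 0.3113]
ee_rot: [-0.481, 0.518, -0.518, 0.481]
contact_force: [0.3, 0.9, -0.6]
grip_width: 0.0343
```

Emit:
{"fn": "play_rows", "kwargs": {
  "dp": [
    [0.001,0,0],
    [0.002,0,0],
    [0.003,0,0],
    [0.005,0,0],
    [0.006,0,0]
  ],
  "turn": [
    [0,0,0],
    [0,0,0],
    [0,0,0],
    [0,0,0],
    [0,0,0]
  ],
  "jaw": [0.6,0.6,0.6,0.6,0.6]
}}

```text
clock: 3.95
eef_pos: [0.4186, 0.0176, 0.3113]
ee_rot: [0.481, -0.518, 0.518, -0.481]
contact_force: [-0.4, -0.3, 0.3]
grip_width: 0.0345
```

Emit:
{"fn": "play_rows", "kwargs": {
  "dp": [
    [0.002,0,0],
    [0.004,0,0],
    [0.006,0,0],
    [0.008,0,0],
    [0.01,0,0]
  ],
  "turn": [
    [0,0,0],
    [0,0,0],
    [0,0,0],
    [0,0,0],
    [0,0,0]
  ],
  "jaw": [0.6,0.6,0.6,0.6,0.6]
}}

```text
clock: 4.37
eef_pos: [0.4178, 0.0076, 0.3113]
ee_rot: [0.481, -0.518, 0.518, -0.481]
contact_force: [0.4, 0.0, -0.4]
grip_width: 0.0344
```

Emit:
{"fn": "play_rows", "kwargs": {
  "dp": [
    [0.002,0,0],
    [0.004,0,0],
    [0.006,0,0],
    [0.008,0,0],
    [0.01,0,0]
  ],
  "turn": [
    [0,0,0],
    [0,0,0],
    [0,0,0],
    [0,0,0],
    [0,0,0]
  ],
  "jaw": [0.6,0.6,0.6,0.6,0.6]
}}

```text
clock: 4.78
eef_pos: [0.4171, -0.0023, 0.3113]
ee_rot: [0.481, -0.518, 0.518, -0.481]
contact_force: [-0.4, 0.2, -0.5]
grip_width: 0.0344
```

Run:
```python
from h import *
s,r=st(); print(np.round(s['effort'],1))
im=get_image('side'); P=pts(im)
m=(im['z_map']>0)&(P[...,2]>.26)&(P[...,2]<.36)&(P[...,0]>.3)&(P[...,0]<.5)&(abs(P[...,1])<.12)
q=P[m]
for x0 in np.arange(.3,.5,.02):
    h=q[(q[:,0]>=x0)&(q[:,0]<x0+.02)]
    if len(h): print(x0.round(2),len(h),np.median(h,0).round(3),h.min(0).round(3),h.max(0).round(3))
save(im,'t2.png',4,(130,80,280,200))
```

```text
t 4.78 p [ 0.4171 -0.0023  0.3113] F [-0.4  0.2 -0.5] w 0.0344
[[-0.075 -0.     0.997]
 [-0.997 -0.    -0.075]
 [ 0.    -1.     0.   ]]
[  0.5 -38.2  35.2   0.   -0.    0.1]
0.3 13 [ 0.317 -0.066  0.265] [ 0.314 -0.069  0.262] [ 0.319 -0.062  0.269]
0.32 41 [ 0.33  -0.058  0.275] [ 0.32  -0.066  0.264] [ 0.34  -0.046  0.284]
0.34 37 [ 0.349 -0.042  0.287] [ 0.341 -0.05   0.279] [ 0.36  -0.028  0.294]
0.36 89 [ 0.371 -0.013  0.346] [ 0.36  -0.032  0.291] [0.38 0.01 0.36]
0.38 266 [ 0.391 -0.01   0.332] [ 0.38  -0.018  0.299] [0.4   0.011 0.36 ]
0.4 25 [0.412 0.005 0.321] [ 0.4   -0.01   0.303] [0.42  0.013 0.326]
0.42 200 [ 0.435 -0.009  0.33 ] [ 0.42  -0.02   0.297] [0.44  0.015 0.36 ]
0.44 142 [ 0.448 -0.014  0.346] [ 0.44  -0.022  0.303] [0.46  0.018 0.36 ]
0.46 38 [ 0.463 -0.018  0.355] [ 0.46  -0.023  0.346] [0.469 0.018 0.36 ]
```

View pics/t2.png

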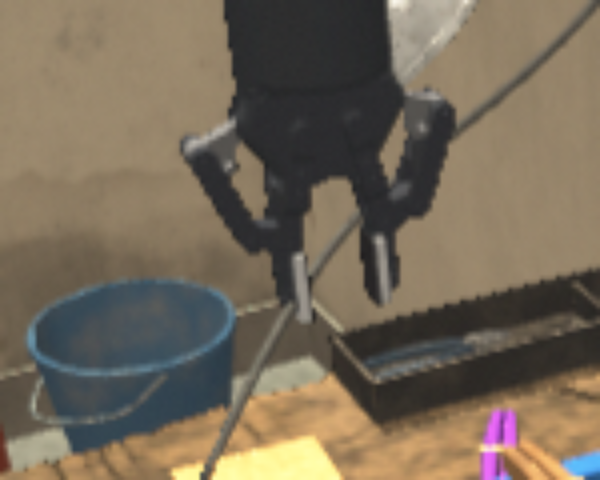

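The cable passes straight through the fingers with no force, so it is only visual and I can ignore it. Next: move above the clamp and look with the wrist camera.

Emit:
{"fn": "play_rows", "kwargs": {
  "dp": [
    [-0.018,0.01,0.031],
    [-0.036,0.02,0.062],
    [-0.054,0.03,0.093],
    [-0.072,0.04,0.124],
    [-0.089,0.05,0.157]
  ],
  "turn": [
    [0,0,0],
    [0,0,0],
    [0,0,0],
    [0,0,0],
    [0,0,0]
  ],
  "jaw": [0.4,0.4,0.4,0.4,0.4]
}}

```text
clock: 5.25
eef_pos: [0.5816, 0.0758, 0.2608]
ee_rot: [0.481, -0.518, 0.518, -0.481]
contact_force: [-0.0, 0.1, 0.9]
grip_width: 0.0516
```

Emit:
{"fn": "play_rows", "kwargs": {
  "dp": [
    [0,0.02,0],
    [0,0.04,0],
    [0,0.05,0],
    [0,0.06,0],
    [0,0.06,0]
  ],
  "turn": [
    [0,0,0],
    [0,0,0],
    [0,0,0],
    [0,0,0],
    [0,0,0]
  ],
  "jaw": [0.4,0.4,0.4,0.4,0.4]
}}

```text
clock: 5.67
eef_pos: [0.5794, 0.0746, 0.1998]
ee_rot: [-0.482, 0.519, -0.518, 0.48]
contact_force: [0.8, -0.3, -0.0]
grip_width: 0.0513
```

Run:
```python
from h import *
s,r=st()
im=get_image('wrist'); P=pts(im); hsv=cv2.cvtColor(im['color'],cv2.COLOR_RGB2HSV).astype(int)
top=(P[...,2]>.080)&(P[...,2]<.105)&(hsv[...,0]>4)&(hsv[...,0]<25)&(hsv[...,1]>70)&(abs(P[...,0]-.58)<.06)&(abs(P[...,1]-.075)<.09)
q=P[top]; print(len(q),q.mean(0).round(3),q.min(0).round(3),q.max(0).round(3),cv2.minAreaRect(q[:,:2].astype(np.float32)))
save(im,'w1.png',1)
```

```text
t 5.67 p [0.5794 0.0746 0.1998] F [ 0.8 -0.3 -0. ] w 0.0513
[[-0.075 -0.002  0.997]
 [-0.997 -0.    -0.075]
 [ 0.001 -1.    -0.002]]
3977 [0.582 0.085 0.091] [ 0.567 -0.01   0.08 ] [0.597 0.14  0.095] ((0.5810428261756897, 0.06561484187841415), (0.149836003780365, 0.029487479478120804), 85.61113739013672)
```

View pics/w1.png

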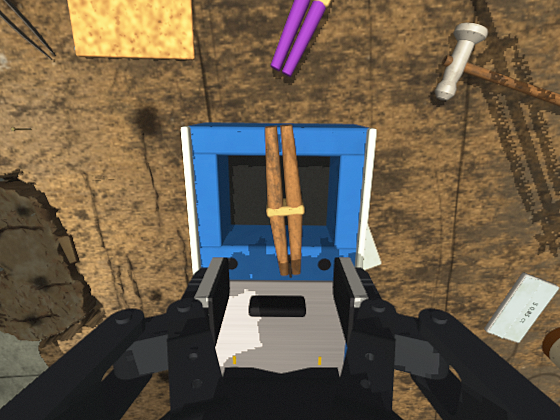

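The wrist view has the clamp at (285,200) with its band at (285,211), lined up between the fingers. Descending and gripping.

Emit:
{"fn": "play_rows", "kwargs": {
  "dp": [
    [0,0.03,0],
    [0,0.06,0],
    [0,0.09,0],
    [0,0.112,0],
    [0,0.118,0]
  ],
  "turn": [
    [0,0,0],
    [0,0,0],
    [0,0,0],
    [0,0,0],
    [0,0,0]
  ],
  "jaw": [0.4,0.4,0.4,0.4,0.4]
}}

```text
clock: 6.13
eef_pos: [0.5789, 0.0745, 0.0814]
ee_rot: [-0.482, 0.519, -0.518, 0.48]
contact_force: [0.3, 0.5, 0.2]
grip_width: 0.0512
```

Emit:
{"fn": "play_rows", "kwargs": {
  "dp": [
    [0,0,0],
    [0,0,0],
    [0,0,0],
    [0,0,0],
    [0,0,0]
  ],
  "turn": [
    [0,0,0],
    [0,0,0],
    [0,0,0],
    [0,0,0],
    [0,0,0]
  ],
  "jaw": [1,1,1,1,1]
}}

```text
clock: 6.55
eef_pos: [0.5816, 0.075, 0.0851]
ee_rot: [0.48, -0.518, 0.519, -0.482]
contact_force: [0.4, 0.5, 7.1]
grip_width: 0.0259
```

Emit:
{"fn": "play_rows", "kwargs": {
  "dp": [
    [0,0,0],
    [0,-0.02,0],
    [0,-0.04,0],
    [0,-0.06,0],
    [0,-0.07,0]
  ],
  "turn": [
    [0,0,0],
    [0,0,0],
    [0,0,0],
    [0,0,0],
    [0,0,0]
  ],
  "jaw": [1,1,1,1,1]
}}

```text
clock: 6.97
eef_pos: [0.5813, 0.075, 0.1562]
ee_rot: [0.48, -0.518, 0.519, -0.482]
contact_force: [-0.0, 0.0, -0.2]
grip_width: 0.0256
```

Run:
```python
from h import *
s,r=st(); d=np.array([.4606,.2835,.152])-s['eef_pos']; print('to mat',(r.T@d).round(4))
```

```text
t 6.97 p [0.5813 0.075  0.1562] F [-0.   0.  -0.2] w 0.0256
[[-0.075  0.003  0.997]
 [-0.997  0.    -0.075]
 [-0.001 -1.     0.003]]
to mat [-0.1989  0.0039 -0.136 ]
```

Emit:
{"fn": "play_rows", "kwargs": {
  "dp": [
    [-0.025,0,-0.017],
    [-0.055,0,-0.038],
    [-0.085,0,-0.058],
    [-0.115,0,-0.079],
    [-0.145,0,-0.099]
  ],
  "turn": [
    [0,0,0],
    [0,0,0],
    [0,0,0],
    [0,0,0],
    [0,0,0]
  ],
  "jaw": [1,1,1,1,1]
}}

```text
clock: 7.38
eef_pos: [0.4913, 0.2279, 0.1534]
ee_rot: [0.481, -0.519, 0.519, -0.481]
contact_force: [0.3, 0.6, -1.3]
grip_width: 0.0259
```

Emit:
{"fn": "play_rows", "kwargs": {
  "dp": [
    [-0.02,0,-0.014],
    [-0.04,0,-0.028],
    [-0.05,0.01,-0.036],
    [-0.054,0.03,-0.037],
    [-0.054,0.05,-0.037]
  ],
  "turn": [
    [0,0,0],
    [0,0,0],
    [0,0,0],
    [0,0,0],
    [0,0,0]
  ],
  "jaw": [1,1,1,1,1]
}}

```text
clock: 7.8
eef_pos: [0.4595, 0.2848, 0.1029]
ee_rot: [0.481, -0.518, 0.518, -0.482]
contact_force: [0.8, -0.6, -0.1]
grip_width: 0.0255
```

Run:
```python
from h import *
s,r=st(); 
im=get_image('scene'); P=pts(im); save(im,'c1.png',3.2,(120,140,350,290))
```

```text
t 7.8 p [0.4595 0.2848 0.1029] F [ 0.8 -0.6 -0.1] w 0.0255
[[-0.073  0.002  0.997]
 [-0.997  0.001 -0.073]
 [-0.001 -1.     0.002]]
```

View pics/c1.png

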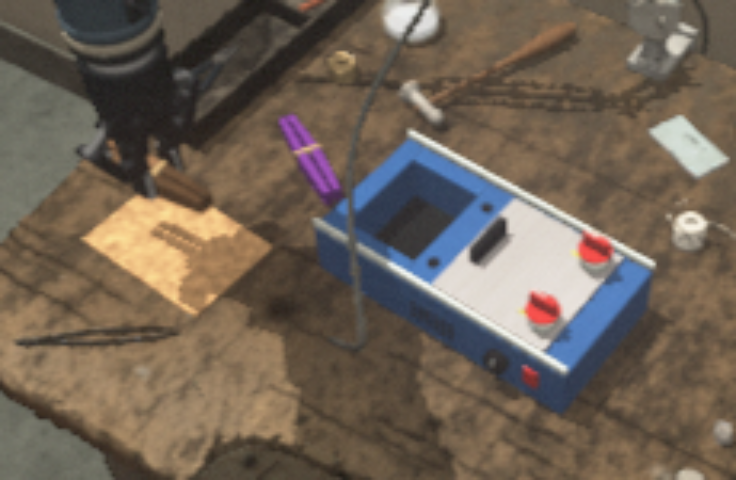

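The clamp is in the grip over the mat and the hopper is clear (420,215). Lowering and releasing.

Emit:
{"fn": "play_rows", "kwargs": {
  "dp": [
    [0,0.03,0],
    [0,0.055,0],
    [0,0.07,0],
    [0,0.077,0],
    [0,0.081,0]
  ],
  "turn": [
    [0,0,0],
    [0,0,0],
    [0,0,0],
    [0,0,0],
    [0,0,0]
  ],
  "jaw": [1,1,1,1,1]
}}

```text
clock: 8.27
eef_pos: [0.4593, 0.2828, 0.0214]
ee_rot: [-0.481, 0.519, -0.518, 0.48]
contact_force: [-0.6, 0.0, -0.3]
grip_width: 0.0254
```

Emit:
{"fn": "play_rows", "kwargs": {
  "dp": [
    [0,0.002,0],
    [0,0.002,0],
    [0,0.002,0],
    [0,0.002,0],
    [0,0.002,0]
  ],
  "turn": [
    [0,0,0],
    [0,0,0],
    [0,0,0],
    [0,0,0],
    [0,0,0]
  ],
  "jaw": [1,0.4,0.4,0.4,0.4]
}}

```text
clock: 8.68
eef_pos: [0.4601, 0.2838, 0.021]
ee_rot: [0.48, -0.518, 0.519, -0.481]
contact_force: [0.2, -0.2, 0.2]
grip_width: 0.0511
```

Emit:
{"fn": "play_rows", "kwargs": {
  "dp": [
    [0,-0.02,0],
    [0,-0.05,0],
    [0,-0.09,0],
    [0,-0.13,0],
    [0,-0.17,0]
  ],
  "turn": [
    [0,0,0],
    [0,0,0],
    [0,0,0],
    [0,0,0],
    [0,0,0]
  ],
  "jaw": [0.4,0.4,0.4,0.4,0.4]
}}

```text
clock: 9.1
eef_pos: [0.4592, 0.2833, 0.1925]
ee_rot: [0.481, -0.518, 0.518, -0.481]
contact_force: [0.9, 1.2, -1.5]
grip_width: 0.0512
```

```bash
cat > stones.py <<'E'
from h import *
def stones(n):
    im=get_image(n); P=pts(im); hsv=cv2.cvtColor(im['color'],cv2.COLOR_RGB2HSV).astype(int)
    X,Y,Z=[P[...,i] for i in range(3)]
    w=(im['z_map']>0)&(X>.25)&(X<.8)&(Y>-.5)&(Y<.35)&(hsv[...,1]<60)&(hsv[...,2]>110)&(Z>.006)&(Z<.03)
    k,l,s,ce=cv2.connectedComponentsWithStats(w.astype(np.uint8))
    for i in range(1,k):
        q=P[l==i]; e=np.ptp(q,0)
        if s[i,4]>8 and max(e[:2])<.032: print(n,ce[i].round(),s[i,4],'mid',((q.min(0)+q.max(0))/2).round(3),'ext',e.round(3),'top',q[:,2].max().round(3))
    return im,P
E
python3 - <<'E'
from stones import *
s,r=st()
im,P=stones('scene'); stones('side')
d=np.array([.54,-.28,.24])-s['eef_pos']; print('to stone',(r.T@d).round(4))
hsv=cv2.cvtColor(im['color'],cv2.COLOR_RGB2HSV).astype(int)
m=(P[...,2]>.018)&(P[...,2]<.05)&(abs(P[...,0]-.46)<.09)&(abs(P[...,1]-.28)<.1)
q=P[m]; print('clamp',len(q),q.mean(0).round(3),q.min(0).round(3),q.max(0).round(3))
E
```

```text
t 9.1 p [0.4592 0.2833 0.1925] F [ 0.9  1.2 -1.5] w 0.0512
[[-0.075  0.     0.997]
 [-0.997  0.    -0.075]
 [-0.    -1.     0.   ]]
scene [354. 254.] 25 mid [ 0.616 -0.271  0.018] ext [0.013 0.015 0.015] top 0.025
scene [346. 274.] 30 mid [ 0.539 -0.28   0.018] ext [0.013 0.015 0.018] top 0.027
scene [386. 274.] 29 mid [ 0.602 -0.377  0.019] ext [0.018 0.015 0.015] top 0.026
scene [404. 289.] 13 mid [ 0.582 -0.44   0.011] ext [0.015 0.024 0.006] top 0.014
scene [395. 295.] 16 mid [ 0.554 -0.425  0.01 ] ext [0.029 0.006 0.007] top 0.014
scene [412. 305.] 11 mid [ 0.551 -0.475  0.007] ext [0.018 0.006 0.002] top 0.008
scene [410. 312.] 12 mid [ 0.53  -0.476  0.012] ext [0.016 0.014 0.012] top 0.018
scene [364. 339.] 17 mid [ 0.387 -0.403  0.024] ext [0.011 0.028 0.012] top 0.029
scene [364. 371.] 13 mid [ 0.311 -0.431  0.025] ext [0.017 0.015 0.009] top 0.03
side [372. 252.] 155 mid [ 0.735 -0.153  0.018] ext [0.032 0.03  0.024] top 0.03
side [365. 300.] 44 mid [ 0.618 -0.271  0.015] ext [0.016 0.016 0.017] top 0.024
side [338. 317.] 44 mid [ 0.539 -0.281  0.016] ext [0.011 0.016 0.018] top 0.025
side [392. 337.] 68 mid [ 0.602 -0.378  0.015] ext [0.02  0.015 0.017] top 0.023
side [386. 384.] 13 mid [ 0.517 -0.452  0.016] ext [0.013 0.01  0.018] top 0.025
side [311. 398.] 44 mid [ 0.384 -0.413  0.023] ext [0.008 0.027 0.013] top 0.03
side [327. 406.] 64 mid [ 0.405 -0.434  0.018] ext [0.031 0.014 0.023] top 0.03
side [323. 402.] 15 mid [ 0.396 -0.434  0.027] ext [0.011 0.006 0.005] top 0.03
side [378. 414.] 16 mid [ 0.466 -0.495  0.019] ext [0.007 0.01  0.021] top 0.029
side [298. 417.] 18 mid [ 0.346 -0.434  0.022] ext [0.009 0.007 0.016] top 0.03
to stone [ 0.5557 -0.0475  0.1227]
clamp 260 [0.459 0.281 0.027] [0.445 0.218 0.018] [0.476 0.346 0.034]
```

Clamp released on the mat, centred at about (.459,.281). The cameras show three stones, at (.617,-.271), (.539,-.281) and (.602,-.378). Moving over the farthest one.

Emit:
{"fn": "play_rows", "kwargs": {
  "dp": [
    [0.032,0,0.0096],
    [0.065,0,0.0192],
    [0.097,0,0.0288],
    [0.13,0,0.0384],
    [0.162,0,0.048]
  ],
  "turn": [
    [0,0,0],
    [0,0,0],
    [0,0,0],
    [0,0,0],
    [0,0,0]
  ],
  "jaw": [0.4,0.4,0.4,0.4,0.4]
}}

```text
clock: 9.62
eef_pos: [0.4953, 0.1169, 0.1906]
ee_rot: [0.481, -0.518, 0.518, -0.481]
contact_force: [-0.1, 0.4, -0.6]
grip_width: 0.0513
```

Emit:
{"fn": "play_rows", "kwargs": {
  "dp": [
    [0.032,0,0.0096],
    [0.065,0,0.0192],
    [0.097,0,0.0288],
    [0.13,0,0.0384],
    [0.162,0,0.048]
  ],
  "turn": [
    [0,0,0],
    [0,0,0],
    [0,0,0],
    [0,0,0],
    [0,0,0]
  ],
  "jaw": [0.4,0.4,0.4,0.4,0.4]
}}

```text
clock: 10.03
eef_pos: [0.5311, -0.0486, 0.1906]
ee_rot: [0.481, -0.518, 0.519, -0.481]
contact_force: [0.8, 0.5, 0.1]
grip_width: 0.0509
```

Emit:
{"fn": "play_rows", "kwargs": {
  "dp": [
    [0.032,0,0.0096],
    [0.065,0,0.0192],
    [0.097,0,0.0288],
    [0.13,0,0.0384],
    [0.162,0,0.048]
  ],
  "turn": [
    [0,0,0],
    [0,0,0],
    [0,0,0],
    [0,0,0],
    [0,0,0]
  ],
  "jaw": [0.4,0.4,0.4,0.4,0.4]
}}

```text
clock: 10.45
eef_pos: [0.5668, -0.2138, 0.1905]
ee_rot: [0.481, -0.518, 0.519, -0.481]
contact_force: [1.3, 0.6, -0.3]
grip_width: 0.0514
```

Emit:
{"fn": "play_rows", "kwargs": {
  "dp": [
    [0.032,0,0.0096],
    [0.065,0,0.0192],
    [0.097,0,0.0288],
    [0.13,0,0.0384],
    [0.162,0,0.048]
  ],
  "turn": [
    [0,0,0],
    [0,0,0],
    [0,0,0],
    [0,0,0],
    [0,0,0]
  ],
  "jaw": [0.4,0.4,0.4,0.4,0.4]
}}

```text
clock: 10.87
eef_pos: [0.6025, -0.3788, 0.1904]
ee_rot: [0.481, -0.518, 0.519, -0.481]
contact_force: [0.5, -0.4, 0.1]
grip_width: 0.0512
```

Run:
```python
from stones import *
s,r=st()
im,P=stones('wrist'); save(im,'w2.png',1)
d=np.array([.602,-.378,.014])-s['eef_pos']; print('to stone',(r.T@d).round(4))
```

```text
t 10.87 p [ 0.6025 -0.3788  0.1904] F [ 0.5 -0.4  0.1] w 0.0512
[[-0.075  0.     0.997]
 [-0.997 -0.    -0.075]
 [ 0.    -1.     0.   ]]
wrist [290.  71.] 231 mid [ 0.619 -0.271  0.017] ext [0.016 0.012 0.013] top 0.023
wrist [207.  89.] 215 mid [ 0.543 -0.281  0.015] ext [0.015 0.013 0.017] top 0.023
wrist [281. 187.] 200 mid [ 0.604 -0.375  0.017] ext [0.018 0.015 0.012] top 0.023
wrist [ 97. 212.] 74 mid [ 0.423 -0.384  0.028] ext [0.018 0.009 0.005] top 0.03
wrist [115. 226.] 14 mid [ 0.438 -0.399  0.027] ext [0.004 0.008 0.003] top 0.029
wrist [120. 236.] 22 mid [ 0.44  -0.41   0.026] ext [0.002 0.012 0.003] top 0.028
wrist [115. 254.] 26 mid [ 0.43  -0.429  0.027] ext [0.01  0.011 0.005] top 0.03
to stone [-0.0008  0.1764 -0.0006]
```

View pics/w2.png

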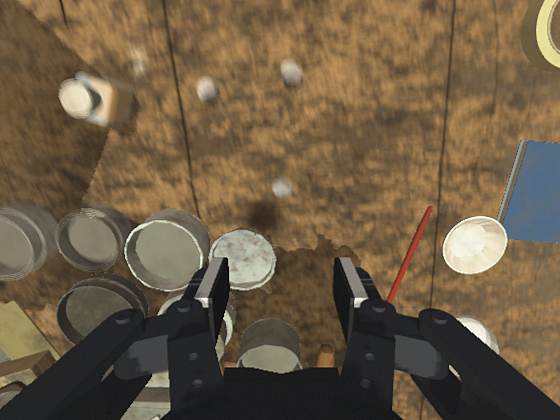

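The wrist view shows stones at (290,71), (207,89) and (281,187), the vial cap at (78,98), and a faint pale blob at (137,60) beside the vial. I'll zoom in on that blob.

Run:
```python
from h import *
im=get_image('wrist'); P=pts(im); save(im,'w3.png',5,(40,20,200,140))
for u,v in[(130,62),(137,55),(137,62),(137,70),(145,62),(137,85),(78,98),(110,100)]: print(u,v,P[v,u].round(3),im['color'][v,u])
```

```text
130 62 [ 0.474 -0.257 -0.002] [160 135  99]
137 55 [ 0.482 -0.252 -0.001] [202 182 144]
137 62 [ 0.481 -0.258  0.   ] [132 110  80]
137 70 [ 0.479 -0.264 -0.001] [91 74 54]
145 62 [ 0.488 -0.258 -0.001] [116  94  66]
137 85 [ 0.477 -0.277 -0.001] [150 115  74]
78 98 [ 0.456 -0.288  0.062] [239 230 202]
110 100 [ 0.464 -0.29   0.029] [111  88  64]
```

View pics/w3.png

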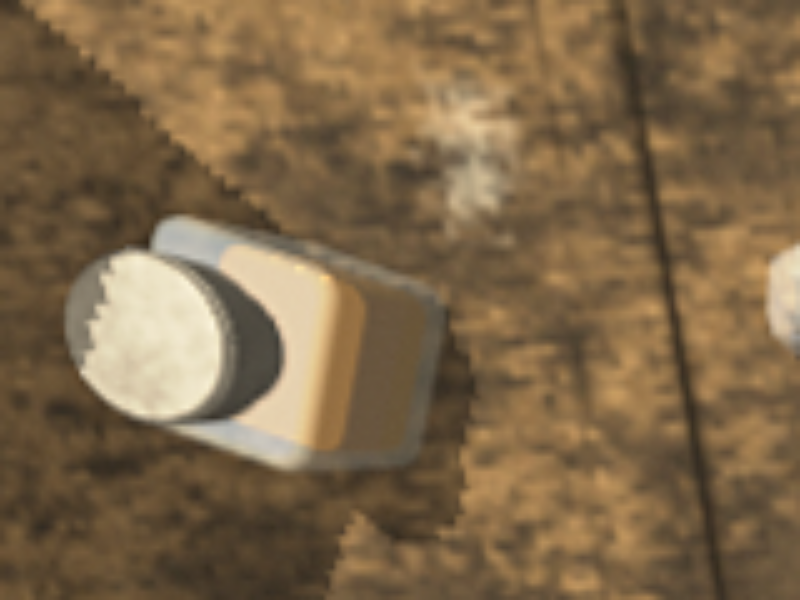

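Emit:
{"fn": "play_rows", "kwargs": {
  "dp": [
    [0,0.035,0.002],
    [0,0.07,0.002],
    [0,0.11,0.002],
    [0,0.15,0.002],
    [-0.003,0.172,0.002]
  ],
  "turn": [
    [0,0,0],
    [0,0,0],
    [0,0,0],
    [0,0,0],
    [0,0,0]
  ],
  "jaw": [0.4,0.4,0.4,0.4,0.4]
}}

```text
clock: 11.38
eef_pos: [0.6026, -0.3728, 0.0138]
ee_rot: [-0.481, 0.52, -0.517, 0.48]
contact_force: [-1.0, 0.8, -1.5]
grip_width: 0.0514
```

Emit:
{"fn": "play_rows", "kwargs": {
  "dp": [
    [0,0.004,0],
    [0,0.004,0],
    [0,0.004,0],
    [0,0.004,0],
    [0,0.004,0]
  ],
  "turn": [
    [0,0,0],
    [0,0,0],
    [0,0,0],
    [0,0,0],
    [0,0,0]
  ],
  "jaw": [1,1,1,1,1]
}}

```text
clock: 11.8
eef_pos: [0.6048, -0.374, 0.0148]
ee_rot: [0.481, -0.518, 0.518, -0.481]
contact_force: [-0.6, 0.9, 1.4]
grip_width: 0.0175
```

Emit:
{"fn": "play_rows", "kwargs": {
  "dp": [
    [0,-0.02,0],
    [0,-0.05,0],
    [0,-0.09,0],
    [0,-0.12,0],
    [0,-0.15,0]
  ],
  "turn": [
    [0,0,0],
    [0,0,0],
    [0,0,0],
    [0,0,0],
    [0,0,0]
  ],
  "jaw": [1,1,1,1,1]
}}

```text
clock: 12.22
eef_pos: [0.6047, -0.3742, 0.1666]
ee_rot: [0.481, -0.518, 0.519, -0.481]
contact_force: [2.4, -0.8, -1.2]
grip_width: 0.0169
```

The pale blob is a flat stain at z≈0. Stone gripped (17 mm). Carrying it to the hopper.

Emit:
{"fn": "play_rows", "kwargs": {
  "dp": [
    [-0.02,0,-0.003],
    [-0.05,0,-0.008],
    [-0.085,0,-0.0134],
    [-0.115,0,-0.018],
    [-0.148,0,-0.0234]
  ],
  "turn": [
    [0,0,0],
    [0,0,0],
    [0,0,0],
    [0,0,0],
    [0,0,0]
  ],
  "jaw": [1,1,1,1,1]
}}

```text
clock: 12.63
eef_pos: [0.5921, -0.2238, 0.1645]
ee_rot: [0.481, -0.518, 0.519, -0.481]
contact_force: [0.6, -0.7, -0.5]
grip_width: 0.0173
```

Emit:
{"fn": "play_rows", "kwargs": {
  "dp": [
    [-0.03,0,-0.0047],
    [-0.06,0,-0.0094],
    [-0.09,0,-0.014],
    [-0.12,0,-0.0187],
    [-0.148,0,-0.0234]
  ],
  "turn": [
    [0,0,0],
    [0,0,0],
    [0,0,0],
    [0,0,0],
    [0,0,0]
  ],
  "jaw": [1,1,1,1,1]
}}

```text
clock: 13.05
eef_pos: [0.5798, -0.0739, 0.1646]
ee_rot: [0.481, -0.518, 0.518, -0.481]
contact_force: [1.2, -0.4, 0.2]
grip_width: 0.0174
```

Emit:
{"fn": "play_rows", "kwargs": {
  "dp": [
    [-0.03,0,-0.0047],
    [-0.06,0,-0.0094],
    [-0.09,0,-0.014],
    [-0.125,0,-0.0187],
    [-0.147,0,-0.0234]
  ],
  "turn": [
    [0,0,0],
    [0,0,0],
    [0,0,0],
    [0,0,0],
    [0,0,0]
  ],
  "jaw": [1,1,1,1,1]
}}

```text
clock: 13.47
eef_pos: [0.5676, 0.0754, 0.1646]
ee_rot: [-0.481, 0.518, -0.518, 0.481]
contact_force: [-0.5, 0.0, -0.0]
grip_width: 0.0171
```

Emit:
{"fn": "play_rows", "kwargs": {
  "dp": [
    [0,0,0],
    [0,0.03,0],
    [0,0.06,0],
    [0,0.09,0],
    [0,0.106,0]
  ],
  "turn": [
    [0,0,0],
    [0,0,0],
    [0,0,0],
    [0,0,0],
    [0,0,0]
  ],
  "jaw": [1,1,1,1,1]
}}

```text
clock: 13.88
eef_pos: [0.5663, 0.0722, 0.0556]
ee_rot: [-0.482, 0.519, -0.518, 0.48]
contact_force: [0.0, 0.3, 0.2]
grip_width: 0.0175
```

Emit:
{"fn": "play_rows", "kwargs": {
  "dp": [
    [0,0,0],
    [0,0,0],
    [0,0,0],
    [0,0,0],
    [0,0,0]
  ],
  "turn": [
    [0,0,0],
    [0,0,0],
    [0,0,0],
    [0,0,0],
    [0,0,0]
  ],
  "jaw": [1,0.55,0.55,0.55,0.55]
}}

```text
clock: 14.3
eef_pos: [0.5689, 0.0727, 0.0598]
ee_rot: [0.48, -0.518, 0.519, -0.482]
contact_force: [0.1, 0.7, 1.1]
grip_width: 0.0387
```

Emit:
{"fn": "play_rows", "kwargs": {
  "dp": [
    [0,-0.02,0],
    [0,-0.05,0],
    [0,-0.08,0],
    [0,-0.11,0],
    [0,-0.13,0]
  ],
  "turn": [
    [0,0,0],
    [0,0,0],
    [0,0,0],
    [0,0,0],
    [0,0,0]
  ],
  "jaw": [0.55,0.55,0.55,0.55,0.55]
}}

```text
clock: 14.72
eef_pos: [0.5688, 0.0729, 0.1924]
ee_rot: [0.48, -0.517, 0.519, -0.482]
contact_force: [0.9, 0.3, 1.3]
grip_width: 0.0385
```

```bash
cat > hop.py <<'E'
from h import *
def hop():
    im=get_image('wrist'); P=pts(im); hsv=cv2.cvtColor(im['color'],cv2.COLOR_RGB2HSV).astype(int)
    m=(im['z_map']>0)&(abs(P[...,0]-.568)<.055)&(abs(P[...,1]-.073)<.046)&(P[...,2]<.068)&(P[...,2]>.02)&(hsv[...,1]<90)&(hsv[...,2]>50)
    k,l,s,ce=cv2.connectedComponentsWithStats(m.astype(np.uint8))
    for i in range(1,k):
        if s[i,4]>25: print('in hopper',ce[i].round(),s[i,4],P[l==i].mean(0).round(3),P[l==i][:,2].max().round(3))
    return im
E
python3 - <<'E'
from stones import *; from hop import hop
s,r=st(); hop(); stones('scene')
for t in([.617,-.271,.19],[.541,-.281,.19]): print((r.T@(np.array(t)-s['eef_pos'])).round(4))
E
```

```text
t 14.72 p [0.5688 0.0729 0.1924] F [0.9 0.3 1.3] w 0.0385
[[-0.075  0.004  0.997]
 [-0.997  0.    -0.075]
 [-0.001 -1.     0.004]]
in hopper [278. 194.] 325 [0.567 0.074 0.032] 0.039
scene [257. 176.] 11 mid [0.736 0.151 0.018] ext [0.014 0.007 0.01 ] top 0.023
scene [336. 211.] 88 mid [ 0.736 -0.153  0.018] ext [0.03  0.032 0.023] top 0.03
scene [354. 254.] 28 mid [ 0.617 -0.271  0.016] ext [0.013 0.015 0.019] top 0.026
scene [346. 274.] 31 mid [ 0.541 -0.28   0.017] ext [0.015 0.016 0.016] top 0.025
scene [395. 295.] 15 mid [ 0.555 -0.424  0.011] ext [0.027 0.005 0.008] top 0.015
scene [410. 311.] 13 mid [ 0.532 -0.475  0.01 ] ext [0.018 0.017 0.008] top 0.014
[0.3393 0.0024 0.0738]
[ 0.355   0.0021 -0.0012]
```

Emit:
{"fn": "play_rows", "kwargs": {
  "dp": [
    [0.034,0,0.0074],
    [0.068,0,0.0148],
    [0.102,0,0.022],
    [0.136,0,0.03],
    [0.17,0,0.037]
  ],
  "turn": [
    [0,0,0],
    [0,0,0],
    [0,0,0],
    [0,0,0],
    [0,0,0]
  ],
  "jaw": [0.4,0.4,0.4,0.4,0.4]
}}

```text
clock: 15.23
eef_pos: [0.592, -0.101, 0.1882]
ee_rot: [0.481, -0.518, 0.518, -0.481]
contact_force: [0.9, -0.6, -0.4]
grip_width: 0.0512
```

Emit:
{"fn": "play_rows", "kwargs": {
  "dp": [
    [0.034,0,0.0076],
    [0.068,0,0.0152],
    [0.102,0,0.023],
    [0.14,0,0.031],
    [0.169,0,0.038]
  ],
  "turn": [
    [0,0,0],
    [0,0,0],
    [0,0,0],
    [0,0,0],
    [0,0,0]
  ],
  "jaw": [0.4,0.4,0.4,0.4,0.4]
}}

```text
clock: 15.65
eef_pos: [0.6171, -0.2736, 0.188]
ee_rot: [0.481, -0.518, 0.519, -0.481]
contact_force: [0.9, 0.0, -0.1]
grip_width: 0.0508
```

Emit:
{"fn": "play_rows", "kwargs": {
  "dp": [
    [0,0.035,0],
    [0,0.07,0],
    [0,0.11,0],
    [0,0.15,0],
    [0,0.174,0]
  ],
  "turn": [
    [0,0,0],
    [0,0,0],
    [0,0,0],
    [0,0,0],
    [0,0,0]
  ],
  "jaw": [0.4,0.4,0.4,0.4,0.4]
}}

```text
clock: 16.07
eef_pos: [0.6151, -0.2702, 0.01]
ee_rot: [-0.481, 0.52, -0.517, 0.48]
contact_force: [-1.9, 1.5, 233.2]
grip_width: 0.0516
```

Emit:
{"fn": "play_rows", "kwargs": {
  "dp": [
    [0,0.003,0],
    [0,0.003,0],
    [0,0.003,0],
    [0,0.003,0],
    [0,0.003,0]
  ],
  "turn": [
    [0,0,0],
    [0,0,0],
    [0,0,0],
    [0,0,0],
    [0,0,0]
  ],
  "jaw": [0.4,1,1,1,1]
}}

```text
clock: 16.48
eef_pos: [0.6187, -0.2719, 0.0144]
ee_rot: [0.48, -0.517, 0.52, -0.481]
contact_force: [-3.7, -0.8, 22.5]
grip_width: 0.0175
```

Emit:
{"fn": "play_rows", "kwargs": {
  "dp": [
    [0,0,0],
    [0,-0.04,0],
    [0,-0.08,0],
    [0,-0.12,0],
    [0,-0.15,0]
  ],
  "turn": [
    [0,0,0],
    [0,0,0],
    [0,0,0],
    [0,0,0],
    [0,0,0]
  ],
  "jaw": [1,1,1,1,1]
}}

```text
clock: 16.9
eef_pos: [0.6176, -0.271, 0.1646]
ee_rot: [0.481, -0.518, 0.519, -0.481]
contact_force: [0.9, -0.6, -0.3]
grip_width: 0.0168
```

Run:
```python
from h import *
s,r=st(); print((r.T@(np.array([.588,.065,.165])-s['eef_pos'])).round(4))
```

```text
t 16.9 p [ 0.6176 -0.271   0.1646] F [ 0.9 -0.6 -0.3] w 0.0168
[[-0.075  0.002  0.997]
 [-0.997 -0.001 -0.075]
 [ 0.001 -1.     0.002]]
[-0.3329 -0.0008 -0.0547]
```

The fingertips hit the bench with a 233 N spike, because the descent overshot. From here on I'll slow the last part of each descent and stay higher.

Emit:
{"fn": "play_rows", "kwargs": {
  "dp": [
    [-0.02,0,-0.003],
    [-0.05,0,-0.008],
    [-0.085,0,-0.014],
    [-0.12,0,-0.02],
    [-0.155,0,-0.0255]
  ],
  "turn": [
    [0,0,0],
    [0,0,0],
    [0,0,0],
    [0,0,0],
    [0,0,0]
  ],
  "jaw": [1,1,1,1,1]
}}

```text
clock: 17.32
eef_pos: [0.6028, -0.1132, 0.1611]
ee_rot: [0.481, -0.519, 0.519, -0.481]
contact_force: [0.4, -0.5, 0.4]
grip_width: 0.0172
```

Emit:
{"fn": "play_rows", "kwargs": {
  "dp": [
    [-0.036,0,-0.006],
    [-0.072,0,-0.012],
    [-0.11,0,-0.018],
    [-0.15,0,-0.025],
    [-0.178,0,-0.0295]
  ],
  "turn": [
    [0,0,0],
    [0,0,0],
    [0,0,0],
    [0,0,0],
    [0,0,0]
  ],
  "jaw": [1,1,1,1,1]
}}

```text
clock: 17.73
eef_pos: [0.5865, 0.0682, 0.1612]
ee_rot: [-0.481, 0.518, -0.518, 0.481]
contact_force: [0.1, 0.1, -0.3]
grip_width: 0.0171
```

Emit:
{"fn": "play_rows", "kwargs": {
  "dp": [
    [0,0,0],
    [0,0.03,0],
    [0,0.06,0],
    [0,0.085,0],
    [0,0.09,0]
  ],
  "turn": [
    [0,0,0],
    [0,0,0],
    [0,0,0],
    [0,0,0],
    [0,0,0]
  ],
  "jaw": [1,1,1,1,1]
}}

```text
clock: 18.15
eef_pos: [0.5847, 0.0648, 0.0672]
ee_rot: [-0.483, 0.52, -0.517, 0.479]
contact_force: [-0.6, -0.8, 0.1]
grip_width: 0.0172
```

Emit:
{"fn": "play_rows", "kwargs": {
  "dp": [
    [0,0,0],
    [0,0,0],
    [0,0,0],
    [0,0,0],
    [0,0,0]
  ],
  "turn": [
    [0,0,0],
    [0,0,0],
    [0,0,0],
    [0,0,0],
    [0,0,0]
  ],
  "jaw": [1,0.6,0.6,0.6,0.6]
}}

```text
clock: 18.57
eef_pos: [0.5883, 0.0652, 0.0727]
ee_rot: [0.48, -0.518, 0.519, -0.481]
contact_force: [0.2, -0.5, 0.9]
grip_width: 0.0337
```

Emit:
{"fn": "play_rows", "kwargs": {
  "dp": [
    [0,-0.02,0],
    [0,-0.05,0],
    [0,-0.08,0],
    [0,-0.1,0],
    [0,-0.115,0]
  ],
  "turn": [
    [0,0,0],
    [0,0,0],
    [0,0,0],
    [0,0,0],
    [0,0,0]
  ],
  "jaw": [0.55,0.55,0.55,0.55,0.55]
}}

```text
clock: 18.98
eef_pos: [0.5883, 0.0654, 0.1896]
ee_rot: [0.48, -0.518, 0.519, -0.482]
contact_force: [-0.3, 0.5, 0.6]
grip_width: 0.0384
```

Run:
```python
from stones import *; from hop import hop
s,r=st(); hop(); stones('scene')
for t in([.541,-.281,.19],): print((r.T@(np.array(t)-s['eef_pos'])).round(4))
```

```text
t 18.98 p [0.5883 0.0654 0.1896] F [-0.3  0.5  0.6] w 0.0384
[[-0.075  0.004  0.997]
 [-0.997  0.    -0.075]
 [-0.001 -1.     0.004]]
in hopper [257. 189.] 333 [0.567 0.074 0.032] 0.039
in hopper [280. 190.] 329 [0.589 0.071 0.032] 0.039
scene [254. 174.] 27 mid [0.739 0.161 0.02 ] ext [0.02  0.032 0.014] top 0.027
scene [346. 274.] 31 mid [ 0.54  -0.28   0.017] ext [0.014 0.016 0.015] top 0.024
scene [395. 295.] 17 mid [ 0.553 -0.426  0.01 ] ext [0.028 0.007 0.008] top 0.014
scene [412. 301.] 9 mid [ 0.563 -0.472  0.008] ext [0.02  0.011 0.003] top 0.009
scene [410. 311.] 14 mid [ 0.528 -0.476  0.01 ] ext [0.013 0.014 0.008] top 0.014
[ 0.3489 -0.0007 -0.0212]
```

Emit:
{"fn": "play_rows", "kwargs": {
  "dp": [
    [0.035,0,-0.0021],
    [0.07,0,-0.0042],
    [0.105,0,-0.0063],
    [0.14,0,-0.0084],
    [0.175,0,-0.0106]
  ],
  "turn": [
    [0,0,0],
    [0,0,0],
    [0,0,0],
    [0,0,0],
    [0,0,0]
  ],
  "jaw": [0.5,0.5,0.5,0.5,0.5]
}}

```text
clock: 19.5
eef_pos: [0.563, -0.1098, 0.1857]
ee_rot: [-0.481, 0.518, -0.518, 0.481]
contact_force: [1.0, 1.3, -0.1]
grip_width: 0.0429
```

Emit:
{"fn": "play_rows", "kwargs": {
  "dp": [
    [0.035,0,-0.0021],
    [0.07,0,-0.0042],
    [0.105,0,-0.0063],
    [0.145,0,-0.009],
    [0.174,0,-0.0098]
  ],
  "turn": [
    [0,0,0],
    [0,0,0],
    [0,0,0],
    [0,0,0],
    [0,0,0]
  ],
  "jaw": [0.5,0.5,0.5,0.5,0.5]
}}

```text
clock: 19.92
eef_pos: [0.5398, -0.2839, 0.1857]
ee_rot: [-0.481, 0.519, -0.519, 0.48]
contact_force: [0.1, 0.6, -0.0]
grip_width: 0.0427
```

Emit:
{"fn": "play_rows", "kwargs": {
  "dp": [
    [0,0.02,0],
    [0,0.05,0],
    [0,0.08,0],
    [0,0.105,0],
    [0,0.12,0]
  ],
  "turn": [
    [0,0,0],
    [0,0,0],
    [0,0,0],
    [0,0,0],
    [0,0,0]
  ],
  "jaw": [0.5,0.5,0.5,0.5,0.5]
}}

```text
clock: 20.33
eef_pos: [0.5391, -0.2805, 0.0628]
ee_rot: [-0.481, 0.52, -0.517, 0.48]
contact_force: [-0.2, 0.5, -0.5]
grip_width: 0.0424
```

Run:
```python
from stones import *
s,r=st(); stones('wrist')
for t in([.541,-.281,.018],): print((r.T@(np.array(t)-s['eef_pos'])).round(4))
```

```text
t 20.33 p [ 0.5391 -0.2805  0.0628] F [-0.2  0.5 -0.5] w 0.0424
[[-0.075 -0.004  0.997]
 [-0.997  0.002 -0.075]
 [-0.002 -1.    -0.004]]
wrist [131. 220.] 24 mid [ 0.449 -0.261  0.01 ] ext [0.003 0.001 0.008] top 0.014
wrist [285. 236.] 651 mid [ 0.542 -0.276  0.015] ext [0.017 0.017 0.017] top 0.023
wrist [  6. 400.] 93 mid [ 0.347 -0.375  0.027] ext [0.009 0.006 0.005] top 0.03
[0.0004 0.0448 0.0021]
```

Emit:
{"fn": "play_rows", "kwargs": {
  "dp": [
    [0,0.012,0.001],
    [0,0.024,0.002],
    [0,0.034,0.002],
    [-0.001,0.041,0.002],
    [-0.001,0.045,0.002]
  ],
  "turn": [
    [0,0,0],
    [0,0,0],
    [0,0,0],
    [0,0,0],
    [0,0,0]
  ],
  "jaw": [0.5,0.5,0.5,0.5,0.5]
}}

```text
clock: 20.8
eef_pos: [0.5426, -0.28, 0.0205]
ee_rot: [-0.481, 0.519, -0.518, 0.481]
contact_force: [-0.3, -0.3, 0.2]
grip_width: 0.0425
```

Emit:
{"fn": "play_rows", "kwargs": {
  "dp": [
    [0,0,0],
    [0,0,0],
    [0,0,0],
    [0,0,0],
    [0,0,0]
  ],
  "turn": [
    [0,0,0],
    [0,0,0],
    [0,0,0],
    [0,0,0],
    [0,0,0]
  ],
  "jaw": [0.5,1,1,1,1]
}}

```text
clock: 21.22
eef_pos: [0.5435, -0.2806, 0.0223]
ee_rot: [0.481, -0.518, 0.519, -0.481]
contact_force: [-1.2, 0.3, 4.6]
grip_width: 0.0138
```

Emit:
{"fn": "play_rows", "kwargs": {
  "dp": [
    [0,-0.01,0],
    [0,-0.04,0],
    [0,-0.08,0],
    [0,-0.12,0],
    [0,-0.15,0]
  ],
  "turn": [
    [0,0,0],
    [0,0,0],
    [0,0,0],
    [0,0,0],
    [0,0,0]
  ],
  "jaw": [1,1,1,1,1]
}}

```text
clock: 21.63
eef_pos: [0.5432, -0.2805, 0.1754]
ee_rot: [0.481, -0.518, 0.519, -0.481]
contact_force: [0.9, -0.3, -0.3]
grip_width: 0.0142
```

Run:
```python
from h import *
s,r=st(); print((r.T@(np.array([.547,.07,.165])-s['eef_pos'])).round(4))
```

```text
t 21.63 p [ 0.5432 -0.2805  0.1754] F [ 0.9 -0.3 -0.3] w 0.0142
[[-0.075  0.002  0.997]
 [-0.997 -0.001 -0.075]
 [ 0.001 -1.     0.002]]
[-0.3498  0.0099 -0.0225]
```

Emit:
{"fn": "play_rows", "kwargs": {
  "dp": [
    [-0.02,0.001,-0.0013],
    [-0.05,0.003,-0.003],
    [-0.085,0.004,-0.0055],
    [-0.12,0.005,-0.0078],
    [-0.155,0.005,-0.01]
  ],
  "turn": [
    [0,0,0],
    [0,0,0],
    [0,0,0],
    [0,0,0],
    [0,0,0]
  ],
  "jaw": [1,1,1,1,1]
}}

```text
clock: 22.05
eef_pos: [0.5441, -0.1238, 0.167]
ee_rot: [0.481, -0.518, 0.519, -0.481]
contact_force: [0.8, 0.4, -0.0]
grip_width: 0.0143
```

Emit:
{"fn": "play_rows", "kwargs": {
  "dp": [
    [-0.038,0,-0.0025],
    [-0.076,0,-0.005],
    [-0.115,0,-0.0075],
    [-0.16,0,-0.01],
    [-0.195,0,-0.0125]
  ],
  "turn": [
    [0,0,0],
    [0,0,0],
    [0,0,0],
    [0,0,0],
    [0,0,0]
  ],
  "jaw": [1,1,1,1,1]
}}

```text
clock: 22.47
eef_pos: [0.5464, 0.0724, 0.1673]
ee_rot: [0.481, -0.518, 0.519, -0.481]
contact_force: [1.6, -0.4, 0.0]
grip_width: 0.0139
```

Emit:
{"fn": "play_rows", "kwargs": {
  "dp": [
    [0,0.005,0],
    [0,0.035,0],
    [0,0.065,0],
    [0,0.09,0],
    [0,0.095,0]
  ],
  "turn": [
    [0,0,0],
    [0,0,0],
    [0,0,0],
    [0,0,0],
    [0,0,0]
  ],
  "jaw": [1,1,1,1,1]
}}

```text
clock: 22.88
eef_pos: [0.547, 0.0701, 0.069]
ee_rot: [0.481, -0.518, 0.519, -0.481]
contact_force: [0.9, 0.2, 0.6]
grip_width: 0.0135
```

Emit:
{"fn": "play_rows", "kwargs": {
  "dp": [
    [0,0,0],
    [0,0,0],
    [0,0,0],
    [0,0,0],
    [0,0,0]
  ],
  "turn": [
    [0,0,0],
    [0,0,0],
    [0,0,0],
    [0,0,0],
    [0,0,0]
  ],
  "jaw": [1,0.6,0.6,0.6,0.6]
}}

```text
clock: 23.3
eef_pos: [0.5545, 0.07, 0.0744]
ee_rot: [0.477, -0.515, 0.522, -0.484]
contact_force: [22.1, -2.4, -3.9]
grip_width: 0.034
```

Emit:
{"fn": "play_rows", "kwargs": {
  "dp": [
    [0,-0.02,0],
    [0,-0.05,0],
    [0,-0.08,0],
    [0,-0.1,0],
    [0,-0.115,0]
  ],
  "turn": [
    [0,0,0],
    [0,0,0],
    [0,0,0],
    [0,0,0],
    [0,0,0]
  ],
  "jaw": [0.55,0.55,0.55,0.55,0.55]
}}

```text
clock: 23.72
eef_pos: [0.5473, 0.0701, 0.1897]
ee_rot: [0.48, -0.518, 0.519, -0.482]
contact_force: [-0.1, -0.8, 0.2]
grip_width: 0.0387
```

Run:
```python
from stones import *; from hop import hop
s,r=st(); im=hop(); save(im,'w4.png',1); im2,P=stones('scene')
# pull fin from wrist and scene
for im in(im,im2):
    P=pts(im); hsv=cv2.cvtColor(im['color'],cv2.COLOR_RGB2HSV).astype(int)
    m=(hsv[...,2]<60)&(P[...,2]>.086)&(P[...,2]<.105)&(abs(P[...,0]-.565)<.05)&(abs(P[...,1]+.02)<.04)
    q=P[m]; print('fin',len(q),q.mean(0).round(3),q.min(0).round(3),q.max(0).round(3))
for t in([.565,-.06,.16],): print((r.T@(np.array(t)-s['eef_pos'])).round(4))
```

```text
t 23.72 p [0.5473 0.0701 0.1897] F [-0.1 -0.8  0.2] w 0.0387
[[-0.075  0.003  0.997]
 [-0.997  0.    -0.075]
 [-0.    -1.     0.003]]
in hopper [301. 190.] 323 [0.567 0.074 0.032] 0.039
in hopper [324. 192.] 326 [0.588 0.071 0.032] 0.039
in hopper [271. 194.] 412 [0.539 0.073 0.032] 0.036
scene [255. 175.] 25 mid [0.737 0.157 0.019] ext [0.015 0.027 0.013] top 0.026
scene [395. 295.] 16 mid [ 0.555 -0.424  0.01 ] ext [0.031 0.005 0.007] top 0.014
scene [410. 311.] 13 mid [ 0.529 -0.476  0.01 ] ext [0.015 0.015 0.008] top 0.014
scene [362. 335.] 23 mid [ 0.396 -0.393  0.02 ] ext [0.025 0.022 0.02 ] top 0.03
fin 582 [ 0.56  -0.01   0.094] [ 0.545 -0.017  0.086] [ 0.576 -0.006  0.098]
fin 51 [ 0.564 -0.019  0.095] [ 0.544 -0.024  0.087] [ 0.587 -0.013  0.1  ]
[0.1284 0.0297 0.0274]
```

View pics/w4.png

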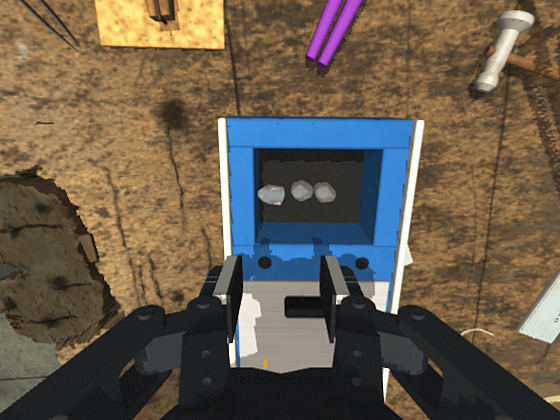

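All three stones are in the hopper at (271,194), (301,190) and (324,192). Next: close the jaws, go behind the fin and push the cover shut.

Emit:
{"fn": "play_rows", "kwargs": {
  "dp": [
    [0.026,0,0.005],
    [0.052,0,0.01],
    [0.078,0.01,0.015],
    [0.104,0.02,0.02],
    [0.128,0.03,0.0245]
  ],
  "turn": [
    [0,0,0],
    [0,0,0],
    [0,0,0],
    [0,0,0],
    [0,0,0]
  ],
  "jaw": [1,1,1,1,1]
}}

```text
clock: 24.23
eef_pos: [0.5612, -0.0606, 0.1557]
ee_rot: [-0.481, 0.518, -0.518, 0.481]
contact_force: [-0.7, 0.2, 0.9]
grip_width: -0.0
```

Emit:
{"fn": "play_rows", "kwargs": {
  "dp": [
    [0,0.02,0],
    [0,0.04,0],
    [0,0.053,0],
    [0,0.06,0],
    [0,0.062,0]
  ],
  "turn": [
    [0,0,0],
    [0,0,0],
    [0,0,0],
    [0,0,0],
    [0,0,0]
  ],
  "jaw": [1,1,1,1,1]
}}

```text
clock: 24.65
eef_pos: [0.5604, -0.0592, 0.0929]
ee_rot: [-0.482, 0.519, -0.518, 0.48]
contact_force: [-0.9, 0.3, -0.4]
grip_width: 0.0001
```

Run:
```python
from h import *
s,r=st()
im=get_image('wrist'); P=pts(im); print('px(20,47) old view n/a'); save(im,'w5.png',1)
```

```text
t 24.65 p [ 0.5604 -0.0592  0.0929] F [-0.9  0.3 -0.4] w 0.0001
[[-0.075 -0.003  0.997]
 [-0.997  0.    -0.075]
 [ 0.    -1.    -0.003]]
px(20,47) old view n/a
```

View pics/w5.png

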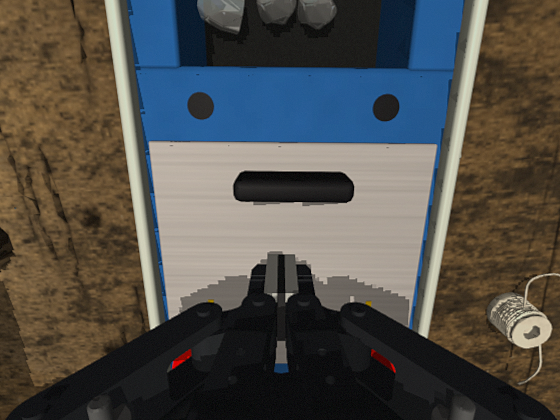

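The closed fingers stand behind the fin (293,187). Pushing.

Emit:
{"fn": "play_rows", "kwargs": {
  "dp": [
    [-0.004,0,0.001],
    [-0.008,0,0.002],
    [-0.012,0,0.003],
    [-0.016,0,0.003],
    [-0.02,0,0.003]
  ],
  "turn": [
    [0,0,0],
    [0,0,0],
    [0,0,0],
    [0,0,0],
    [0,0,0]
  ],
  "jaw": [1,1,1,1,1]
}}

```text
clock: 25.12
eef_pos: [0.5665, -0.0387, 0.0948]
ee_rot: [0.481, -0.518, 0.519, -0.481]
contact_force: [0.0, -0.3, -0.0]
grip_width: -0.0004
```

Emit:
{"fn": "play_rows", "kwargs": {
  "dp": [
    [-0.004,0,0],
    [-0.012,0,0],
    [-0.022,0,0],
    [-0.033,0,0],
    [-0.045,0,0]
  ],
  "turn": [
    [0,0,0],
    [0,0,0],
    [0,0,0],
    [0,0,0],
    [0,0,0]
  ],
  "jaw": [1,1,1,1,1]
}}

```text
clock: 25.53
eef_pos: [0.5699, 0.0063, 0.0945]
ee_rot: [0.481, -0.518, 0.519, -0.481]
contact_force: [0.9, -1.4, -0.2]
grip_width: 0.0002
```

Emit:
{"fn": "play_rows", "kwargs": {
  "dp": [
    [-0.01,0,0],
    [-0.02,0,0],
    [-0.03,0,0],
    [-0.038,0,0],
    [-0.045,0,0]
  ],
  "turn": [
    [0,0,0],
    [0,0,0],
    [0,0,0],
    [0,0,0],
    [0,0,0]
  ],
  "jaw": [1,1,1,1,1]
}}

```text
clock: 25.95
eef_pos: [0.5729, 0.0515, 0.0943]
ee_rot: [-0.481, 0.518, -0.518, 0.481]
contact_force: [1.4, -2.0, 0.9]
grip_width: 0.0
```

```bash
cat > studs.py <<'E'
from h import *
def studs(names=('scene','side')):
    for n in names:
        im=get_image(n); P=pts(im); hsv=cv2.cvtColor(im['color'],cv2.COLOR_RGB2HSV).astype(int)
        m=((hsv[...,0]<6)|(hsv[...,0]>174))&(hsv[...,1]>150)&(P[...,2]>.085)&(P[...,2]<.13)&(abs(P[...,0]-.56)<.1)&(abs(P[...,1]+.03)<.14)
        k,l,s,ce=cv2.connectedComponentsWithStats(m.astype(np.uint8))
        for i in range(1,k):
            if s[i,4]>12:
                q=P[l==i]; w=q[q[:,2]>q[:,2].max()-.012]
                print(n,'red',ce[i].round(),s[i,4],'mid',((q.min(0)+q.max(0))/2).round(3),'ext',np.ptp(q,0).round(3),'wing',w.mean(0).round(3),np.ptp(w,0).round(3))
    return im,P
E
python3 - <<'E'
from studs import *
s,r=st(); studs()
E
```

```text
t 25.95 p [0.5729 0.0515 0.0943] F [ 1.4 -2.   0.9] w 0.0
[[-0.074 -0.     0.997]
 [-0.997 -0.    -0.074]
 [ 0.    -1.    -0.   ]]
scene red [283. 205.] 52 mid [ 0.603 -0.03   0.107] ext [0.015 0.028 0.022] wing [ 0.606 -0.032  0.111] [0.007 0.025 0.012]
scene red [266. 223.] 62 mid [ 0.52  -0.022  0.106] ext [0.017 0.028 0.024] wing [ 0.524 -0.026  0.112] [0.006 0.024 0.011]
side red [300. 214.] 92 mid [ 0.61  -0.026  0.106] ext [0.03  0.03  0.023] wing [ 0.608 -0.031  0.111] [0.008 0.025 0.012]
side red [269. 224.] 95 mid [ 0.526 -0.019  0.105] ext [0.028 0.029 0.022] wing [ 0.524 -0.024  0.111] [0.009 0.024 0.012]
```

Emit:
{"fn": "play_rows", "kwargs": {
  "dp": [
    [-0.009,0,0],
    [-0.018,0,0],
    [-0.027,0,0],
    [-0.035,0,0],
    [-0.041,0,0]
  ],
  "turn": [
    [0,0,0],
    [0,0,0],
    [0,0,0],
    [0,0,0],
    [0,0,0]
  ],
  "jaw": [1,1,1,1,1]
}}

```text
clock: 26.47
eef_pos: [0.5758, 0.0922, 0.0941]
ee_rot: [-0.481, 0.518, -0.518, 0.481]
contact_force: [0.2, -1.2, -1.5]
grip_width: -0.0001
```

Emit:
{"fn": "play_rows", "kwargs": {
  "dp": [
    [-0.001,0,0],
    [-0.002,0,0],
    [-0.003,0,0],
    [-0.004,0,0],
    [-0.005,0,0]
  ],
  "turn": [
    [0,0,0],
    [0,0,0],
    [0,0,0],
    [0,0,0],
    [0,0,0]
  ],
  "jaw": [1,1,1,1,1]
}}

```text
clock: 26.88
eef_pos: [0.5758, 0.0927, 0.0941]
ee_rot: [0.482, -0.517, 0.521, -0.478]
contact_force: [-0.8, -24.8, 1.9]
grip_width: 0.0
```

Emit:
{"fn": "play_rows", "kwargs": {
  "dp": [
    [-0.0005,0,0],
    [-0.001,0,0],
    [-0.0015,0,0],
    [-0.002,0,0],
    [-0.0025,0,0]
  ],
  "turn": [
    [0,0,0],
    [0,0,0],
    [0,0,0],
    [0,0,0],
    [0,0,0]
  ],
  "jaw": [1,1,1,1,1]
}}

```text
clock: 27.3
eef_pos: [0.5758, 0.0929, 0.0941]
ee_rot: [0.483, -0.517, 0.522, -0.477]
contact_force: [-0.9, -34.8, 3.7]
grip_width: -0.0002
```

Emit:
{"fn": "play_rows", "kwargs": {
  "dp": [
    [0.004,0,0],
    [0.008,0,0],
    [0.012,0,0],
    [0.02,0,0],
    [0.03,0,0]
  ],
  "turn": [
    [0,0,0],
    [0,0,0],
    [0,0,0],
    [0,0,0],
    [0,0,0]
  ],
  "jaw": [1,1,1,1,1]
}}

```text
clock: 27.72
eef_pos: [0.5743, 0.069, 0.0944]
ee_rot: [-0.481, 0.518, -0.518, 0.481]
contact_force: [0.5, 0.3, 0.3]
grip_width: -0.0001
```

Emit:
{"fn": "play_rows", "kwargs": {
  "dp": [
    [0,-0.02,0],
    [0,-0.04,0],
    [0,-0.07,0],
    [0,-0.1,0],
    [0,-0.13,0]
  ],
  "turn": [
    [0,0,0],
    [0,0,0],
    [0,0,0],
    [0,0,0],
    [0,0,0]
  ],
  "jaw": [1,1,1,1,1]
}}

```text
clock: 28.13
eef_pos: [0.5739, 0.0683, 0.2256]
ee_rot: [-0.481, 0.519, -0.518, 0.481]
contact_force: [1.0, -0.1, -0.3]
grip_width: 0.0004
```

Emit:
{"fn": "play_rows", "kwargs": {
  "dp": [
    [-0.02,0,-0.02],
    [-0.05,0,-0.05],
    [-0.08,0,-0.08],
    [-0.11,0,-0.11],
    [-0.13,0,-0.13]
  ],
  "turn": [
    [0,0,0],
    [0,0,0],
    [0,0,0],
    [0,0,0],
    [0,0,0]
  ],
  "jaw": [1,1,1,1,1]
}}

```text
clock: 28.55
eef_pos: [0.4523, 0.2094, 0.2245]
ee_rot: [-0.481, 0.519, -0.518, 0.481]
contact_force: [-0.4, 0.5, -0.4]
grip_width: -0.0002
```

Run:
```python
import studs as S
from studs import *
s,r=st(); print(s['q'])
studs()
live=S.get_image
S.get_image=lambda n: dict(np.load(f'pics/{n}.npz'))
print('start:'); studs()
im=live('side'); save(im,'s5.png',4,(220,170,370,290))
print((r.T@(np.array([.52,.03,.2])-s['eef_pos'])).round(4))
```

```text
t 28.55 p [0.4523 0.2094 0.2245] F [-0.4  0.5 -0.4] w -0.0002
[[-0.075 -0.     0.997]
 [-0.997  0.001 -0.075]
 [-0.001 -1.    -0.   ]]
[ 4.33120755e-01  2.00785533e-01 -1.16677438e-01  1.25328972e+00
  6.69686116e-04  2.07851873e+00]
scene red [272. 199.] 49 mid [0.606 0.013 0.104] ext [0.017 0.029 0.022] wing [0.611 0.008 0.11 ] [0.007 0.022 0.012]
scene red [255. 216.] 40 mid [0.523 0.018 0.106] ext [0.016 0.026 0.021] wing [0.528 0.012 0.112] [0.006 0.016 0.012]
side red [293. 206.] 85 mid [0.613 0.014 0.104] ext [0.031 0.031 0.025] wing [0.611 0.01  0.111] [0.006 0.026 0.012]
side red [262. 215.] 87 mid [0.53  0.021 0.106] ext [0.03  0.028 0.022] wing [0.528 0.016 0.111] [0.008 0.025 0.012]
start:
scene red [305. 218.] 53 mid [ 0.595 -0.111  0.106] ext [0.016 0.027 0.023] wing [ 0.599 -0.113  0.112] [0.003 0.023 0.011]
scene red [289. 236.] 59 mid [ 0.513 -0.104  0.108] ext [0.017 0.026 0.024] wing [ 0.517 -0.106  0.113] [0.007 0.022 0.012]
side red [317. 232.] 105 mid [ 0.603 -0.11   0.106] ext [0.029 0.03  0.023] wing [ 0.6   -0.112  0.111] [0.007 0.03  0.012]
side red [284. 243.] 107 mid [ 0.519 -0.103  0.105] ext [0.028 0.031 0.023] wing [ 0.517 -0.107  0.111] [0.006 0.027 0.012]
[0.1738 0.0243 0.0809]
```

View pics/s5.png

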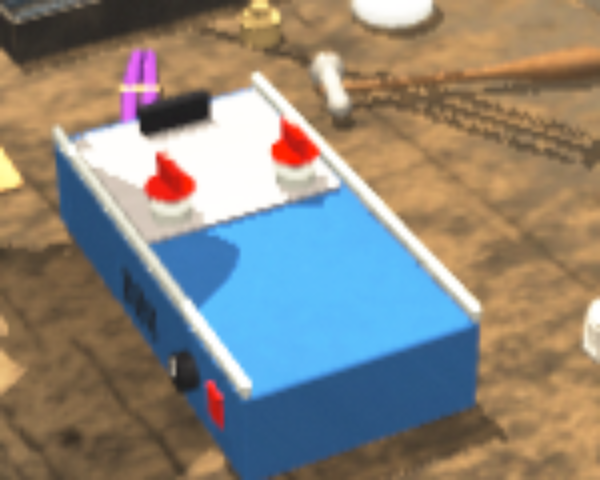

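Run:
```python
from h import *
im=dict(np.load('pics/scene.npz')); P=pts(im)
for u,v in((272,205),(256,222),(255,221)): print(P[v,u].round(3),im['color'][v-2:v+3,u-2:u+3].sum(-1).tolist())
im=get_image('side'); P=pts(im); hsv=cv2.cvtColor(im['color'],cv2.COLOR_RGB2HSV).astype(int)
o=np.array([.562,-.009]); T=np.array([[.9972,.075],[-.075,.9972]]).T  # cols x,y
x=np.array([.9972,-.075]); y=np.array([.075,.9972])
q=P[...,:2]-o; tx=q@x; ty=q@y
c=(hsv[...,1]<40)&(hsv[...,2]>120)&(abs(P[...,2]-.075)<.006)&(abs(tx)<.055)
print('cover y',np.percentile(ty[c],[0,1,50,99,100]).round(4))
b=(hsv[...,0]>100)&(hsv[...,0]<120)&(hsv[...,1]>150)&(abs(P[...,2]-.07)<.004)&(abs(tx)<.08)&(abs(ty)<.17)
print('deck y',np.percentile(ty[b],[0,1,99,100]).round(4))
f=(hsv[...,2]<50)&(P[...,2]>.083)&(P[...,2]<.105)&(abs(tx)<.05)&(ty>.05)&(ty<.16)
print('fin',ty[f].min().round(4),ty[f].max().round(4),ty[f].mean().round(4))
im=get_image('scene'); P=pts(im); hsv=cv2.cvtColor(im['color'],cv2.COLOR_RGB2HSV).astype(int)
q=P[...,:2]-o; tx=q@x; ty=q@y
c=(hsv[...,1]<40)&(hsv[...,2]>100)&(abs(P[...,2]-.075)<.006)&(abs(tx)<.055)
print('cover y',np.percentile(ty[c],[0,1,50,99,100]).round(4))
b=(hsv[...,0]>100)&(hsv[...,0]<120)&(hsv[...,1]>150)&(abs(P[...,2]-.07)<.004)&(abs(tx)<.08)&(abs(ty)<.17)
print('deck y',np.percentile(ty[b],[0,1,99,100]).round(4))
save(im,'s6.png',5,(205,170,325,270))
```

```text
[0.613 0.012 0.07 ] [[343, 297, 300, 338, 375], [290, 198, 204, 258, 341], [310, 175, 169, 248, 354], [371, 331, 292, 332, 376], [386, 378, 373, 372, 424]]
[0.53  0.017 0.072] [[334, 287, 309, 362, 390], [209, 196, 201, 315, 399], [168, 180, 190, 316, 401], [275, 255, 317, 380, 398], [368, 369, 388, 396, 484]]
[0.53  0.021 0.073] [[395, 400, 396, 387, 396], [377, 334, 287, 309, 362], [336, 209, 196, 201, 315], [323, 168, 180, 190, 316], [358, 275, 255, 317, 380]]
cover y [0.0069 0.0094 0.0702 0.1344 0.1442]
deck y [-0.1458 -0.1433  0.0094  0.106 ]
fin 0.1085 0.1188 0.1127
cover y [-0.6877 -0.6645  0.0681  0.1314  0.1362]
deck y [-0.1395 -0.1393 -0.0507 -0.049 ]
```

View pics/s6.png

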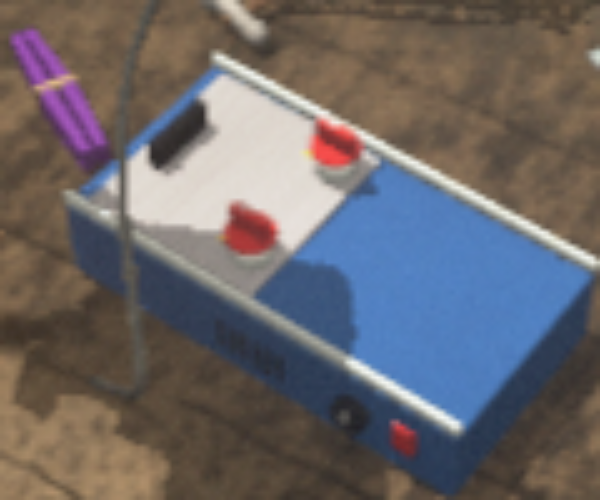

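Cover shut: the studs sit over the receiver holes seen earlier, at (.612,.013) and (.530,.018). Next I flip the wrist by half a turn so joint 6 has room for the clockwise turn.

Emit:
{"fn": "play_rows", "kwargs": {
  "dp": [
    [0,0,0],
    [0,0,0],
    [0,0,0],
    [0,0,0],
    [0,0,0]
  ],
  "turn": [
    [0,-0.105,0],
    [0,-0.21,0],
    [0,-0.315,0],
    [0,-0.42,0],
    [0,-0.5236,0]
  ],
  "jaw": [0.6,0.6,0.6,0.6,0.6]
}}

```text
clock: 29.22
eef_pos: [0.4554, 0.2069, 0.2241]
ee_rot: [0.599, -0.375, 0.375, -0.599]
contact_force: [-0.1, 0.5, 0.1]
grip_width: 0.0343
```

Emit:
{"fn": "play_rows", "kwargs": {
  "dp": [
    [0,0,0],
    [0,0,0],
    [0,0,0],
    [0,0,0],
    [0,0,0]
  ],
  "turn": [
    [0,-0.105,0],
    [0,-0.21,0],
    [0,-0.315,0],
    [0,-0.42,0],
    [0,-0.5236,0]
  ],
  "jaw": [0.6,0.6,0.6,0.6,0.6]
}}

```text
clock: 29.63
eef_pos: [0.4554, 0.2069, 0.2241]
ee_rot: [0.676, -0.207, 0.207, -0.676]
contact_force: [-0.0, 0.6, 0.4]
grip_width: 0.0339
```

Emit:
{"fn": "play_rows", "kwargs": {
  "dp": [
    [0,0,0],
    [0,0,0],
    [0,0,0],
    [0,0,0],
    [0,0,0]
  ],
  "turn": [
    [0,-0.105,0],
    [0,-0.21,0],
    [0,-0.315,0],
    [0,-0.42,0],
    [0,-0.5236,0]
  ],
  "jaw": [0.6,0.6,0.6,0.6,0.6]
}}

```text
clock: 30.05
eef_pos: [0.4554, 0.2069, 0.2241]
ee_rot: [0.707, -0.025, 0.025, -0.707]
contact_force: [0.0, 0.1, 0.1]
grip_width: 0.034
```

Emit:
{"fn": "play_rows", "kwargs": {
  "dp": [
    [0,0,0],
    [0,0,0],
    [0,0,0],
    [0,0,0],
    [0,0,0]
  ],
  "turn": [
    [0,-0.105,0],
    [0,-0.21,0],
    [0,-0.315,0],
    [0,-0.42,0],
    [0,-0.5236,0]
  ],
  "jaw": [0.6,0.6,0.6,0.6,0.6]
}}

```text
clock: 30.47
eef_pos: [0.4554, 0.2069, 0.2241]
ee_rot: [0.689, 0.158, -0.158, -0.689]
contact_force: [-0.3, -0.1, -0.7]
grip_width: 0.0342
```

Emit:
{"fn": "play_rows", "kwargs": {
  "dp": [
    [0,0,0],
    [0,0,0],
    [0,0,0],
    [0,0,0],
    [0,0,0]
  ],
  "turn": [
    [0,-0.105,0],
    [0,-0.21,0],
    [0,-0.315,0],
    [0,-0.42,0],
    [0,-0.5236,0]
  ],
  "jaw": [0.6,0.6,0.6,0.6,0.6]
}}

```text
clock: 30.88
eef_pos: [0.4554, 0.2069, 0.2241]
ee_rot: [0.625, 0.331, -0.331, -0.625]
contact_force: [0.3, -0.1, -0.9]
grip_width: 0.0343
```

Emit:
{"fn": "play_rows", "kwargs": {
  "dp": [
    [0,0,0],
    [0,0,0],
    [0,0,0],
    [0,0,0],
    [0,0,0]
  ],
  "turn": [
    [0,-0.105,0],
    [0,-0.21,0],
    [0,-0.315,0],
    [0,-0.42,0],
    [0,-0.5236,0]
  ],
  "jaw": [0.6,0.6,0.6,0.6,0.6]
}}

```text
clock: 31.3
eef_pos: [0.4555, 0.2069, 0.2241]
ee_rot: [0.518, 0.482, -0.482, -0.518]
contact_force: [0.3, -0.2, 0.2]
grip_width: 0.0341
```

Run:
```python
from h import *
s,r=st(); print(s['q'])
for t in([.529,.0155,.17],[.6125,.0115,.17]): print((r.T@(np.array(t)-s['eef_pos'])).round(4))
```

```text
t 31.3 p [0.4555 0.2069 0.2241] F [ 0.3 -0.2  0.2] w 0.0341
[[ 0.072 -0.    -0.997]
 [ 0.997 -0.     0.072]
 [-0.    -1.     0.   ]]
[ 4.26478350e-01  2.04236441e-01 -1.13180550e-01  1.25355999e+00
 -2.50323725e-04 -1.07233925e+00]
[-0.1856  0.0541 -0.0871]
[-0.1835  0.0541 -0.1707]
```

Emit:
{"fn": "play_rows", "kwargs": {
  "dp": [
    [-0.02,0.005,-0.0095],
    [-0.045,0.01,-0.021],
    [-0.07,0.015,-0.033],
    [-0.09,0.02,-0.042],
    [-0.11,0.025,-0.052]
  ],
  "turn": [
    [0,0,0],
    [0,0,0],
    [0,0,0],
    [0,0,0],
    [0,0,0]
  ],
  "jaw": [0.6,0.6,0.6,0.6,0.6]
}}

```text
clock: 31.72
eef_pos: [0.4989, 0.0919, 0.1989]
ee_rot: [0.519, 0.48, -0.48, -0.519]
contact_force: [1.4, 0.3, -0.1]
grip_width: 0.0341
```

Emit:
{"fn": "play_rows", "kwargs": {
  "dp": [
    [-0.02,0.005,-0.0095],
    [-0.045,0.015,-0.021],
    [-0.065,0.022,-0.03],
    [-0.0756,0.029,-0.0351],
    [-0.0756,0.029,-0.0351]
  ],
  "turn": [
    [0,0,0],
    [0,0,0],
    [0,0,0],
    [0,0,0],
    [0,0,0]
  ],
  "jaw": [0.6,0.6,0.6,0.6,0.6]
}}

```text
clock: 32.13
eef_pos: [0.5277, 0.0135, 0.1687]
ee_rot: [-0.519, -0.479, 0.48, 0.52]
contact_force: [0.6, 0.5, -1.2]
grip_width: 0.0341
```

Run:
```python
from studs import *
s,r=st(); im,P=studs(('wrist',)); save(im,'w7.png',1)
hsv=cv2.cvtColor(im['color'],cv2.COLOR_RGB2HSV).astype(int)
m=((hsv[...,0]<6)|(hsv[...,0]>174))&(hsv[...,1]>150)&(P[...,2]>.1085)&(P[...,2]<.125)
k,l,ss,ce=cv2.connectedComponentsWithStats(m.astype(np.uint8))
for i in range(1,k):
    if ss[i,4]>40: 
        q=P[l==i]; print(ce[i].round(),ss[i,4],q.min(0).round(4),q.max(0).round(4),cv2.minAreaRect(q[:,:2].astype(np.float32)))
print('tcp->near',(r.T@(np.array([.529,.0155,.1125])-s['eef_pos'])).round(4))
```

```text
t 32.13 p [0.5277 0.0135 0.1687] F [ 0.6  0.5 -1.2] w 0.0341
[[ 0.079 -0.002 -0.997]
 [ 0.997 -0.001  0.079]
 [-0.001 -1.     0.002]]
wrist red [155. 240.] 1598 mid [0.613 0.015 0.105] ext [0.032 0.031 0.022] wing [0.611 0.013 0.111] [0.009 0.028 0.012]
wrist red [279. 240.] 1513 mid [0.53  0.022 0.105] ext [0.031 0.03  0.022] wing [0.53  0.018 0.113] [0.009 0.027 0.012]
[147. 246.] 503 [0.6081 0.0011 0.1086] [0.617  0.0286 0.1157] ((0.6128251552581787, 0.014827195554971695), (0.027661511674523354, 0.008081224747002125), 86.3834228515625)
[278. 246.] 441 [0.5252 0.0079 0.1091] [0.5343 0.0352 0.1161] ((0.5298742651939392, 0.021510738879442215), (0.027168167755007744, 0.007738796528428793), 85.52410125732422)
tcp->near [ 0.0021  0.0562 -0.0013]
```

View pics/w7.png

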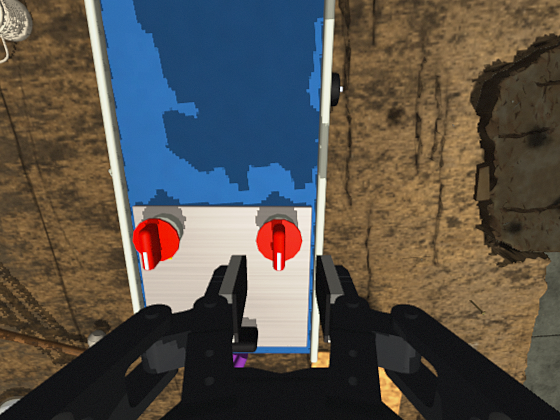

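The wrist view shows the near stud at (279,240) and the far one at (150,240), both wings along tumbler y. Measured centres: near (.530,.0215), far (.613,.015). Descending on the near stud.

Emit:
{"fn": "play_rows", "kwargs": {
  "dp": [
    [0.007,0.015,-0.0017],
    [0.0077,0.03,-0.0017],
    [0.0077,0.042,-0.0017],
    [0.0077,0.05,-0.0017],
    [0.0077,0.054,-0.0017]
  ],
  "turn": [
    [0,0,0],
    [0,0,0],
    [0,0,0],
    [0,0,0],
    [0,0,0]
  ],
  "jaw": [0.6,0.6,0.6,0.6,0.6]
}}

```text
clock: 32.6
eef_pos: [0.529, 0.0247, 0.1156]
ee_rot: [-0.518, -0.481, 0.481, 0.519]
contact_force: [-0.4, -0.1, -0.5]
grip_width: 0.0343
```

Emit:
{"fn": "play_rows", "kwargs": {
  "dp": [
    [0,0,0],
    [0,0,0],
    [0,0,0],
    [0,0,0],
    [0,0,0]
  ],
  "turn": [
    [0,0,0],
    [0,0,0],
    [0,0,0],
    [0,0,0],
    [0,0,0]
  ],
  "jaw": [0.6,1,1,1,1]
}}

```text
clock: 33.02
eef_pos: [0.53, 0.0242, 0.1172]
ee_rot: [0.519, 0.481, -0.48, -0.518]
contact_force: [-1.7, 0.2, 4.3]
grip_width: 0.0063
```

Run:
```python
from h import *
s,r=st(); print(s['q'].round(3) if hasattr(s['q'],'round') else s['q'])
```

```text
t 33.02 p [0.53   0.0242 0.1172] F [-1.7  0.2  4.3] w 0.0063
[[ 0.075  0.001 -0.997]
 [ 0.997  0.     0.075]
 [ 0.    -1.    -0.001]]
[ 0.046  0.322 -0.238  1.009  0.    -1.45 ]
```

Emit:
{"fn": "play_rows", "kwargs": {
  "dp": [
    [0,0,0],
    [0,0,0],
    [-0.003,0.002,0],
    [-0.003,0.003,0],
    [-0.003,0.004,0]
  ],
  "turn": [
    [0,0,0],
    [0,0,0],
    [0,0,0],
    [0,0,0],
    [0,0,0]
  ],
  "jaw": [0.75,0.75,0.75,0.75,0.75]
}}

```text
clock: 33.43
eef_pos: [0.5292, 0.0209, 0.112]
ee_rot: [-0.518, -0.481, 0.481, 0.519]
contact_force: [-0.4, -0.1, -0.5]
grip_width: 0.0215
```

Emit:
{"fn": "play_rows", "kwargs": {
  "dp": [
    [0,0,0],
    [0,0,0],
    [0,0,0],
    [0,0,0],
    [0,0,0]
  ],
  "turn": [
    [0,0,0],
    [0,0,0],
    [0,0,0],
    [0,0,0],
    [0,0,0]
  ],
  "jaw": [1,1,1,1,1]
}}

```text
clock: 33.85
eef_pos: [0.5296, 0.021, 0.1123]
ee_rot: [0.519, 0.481, -0.481, -0.518]
contact_force: [3.4, -0.7, -2.7]
grip_width: 0.0068
```

Emit:
{"fn": "play_rows", "kwargs": {
  "dp": [
    [0,0.002,0],
    [0,0.004,0],
    [0,0.006,0],
    [0,0.007,0],
    [0,0.008,0]
  ],
  "turn": [
    [0,0,0],
    [0,0,0],
    [0,0,0],
    [0,0,0],
    [0,0,0]
  ],
  "jaw": [1,1,1,1,1]
}}

```text
clock: 34.27
eef_pos: [0.5297, 0.021, 0.105]
ee_rot: [0.519, 0.481, -0.481, -0.518]
contact_force: [-0.9, -2.2, 8.0]
grip_width: 0.0066
```

Run:
```python
from studs import *
s,r=st(); studs(('scene','side'))
```

```text
t 34.27 p [0.5297 0.021  0.105 ] F [-0.9 -2.2  8. ] w 0.0066
[[ 0.075  0.001 -0.997]
 [ 0.997 -0.     0.075]
 [-0.    -1.    -0.001]]
scene red [272. 199.] 54 mid [0.607 0.012 0.106] ext [0.016 0.03  0.022] wing [0.611 0.009 0.111] [0.005 0.025 0.012]
side red [293. 206.] 83 mid [0.613 0.011 0.105] ext [0.029 0.029 0.021] wing [0.611 0.01  0.11 ] [0.006 0.029 0.012]
side red [263. 218.] 50 mid [0.526 0.015 0.098] ext [0.024 0.019 0.024] wing [0.528 0.013 0.104] [0.02  0.018 0.011]
```

Pressed about 7.3 mm at 8 N, which fits the spring. Turning clockwise.

Emit:
{"fn": "play_rows", "kwargs": {
  "dp": [
    [0,0,0],
    [0,0,0],
    [0,0,0],
    [0,0,0],
    [0,0,0]
  ],
  "turn": [
    [0,0.08,0],
    [0,0.17,0],
    [0,0.27,0],
    [0,0.38,0],
    [0,0.49,0]
  ],
  "jaw": [1,1,1,1,1]
}}

```text
clock: 34.78
eef_pos: [0.5292, 0.0212, 0.105]
ee_rot: [0.621, 0.339, -0.339, -0.62]
contact_force: [-2.1, -1.1, 8.2]
grip_width: 0.0067
```

Emit:
{"fn": "play_rows", "kwargs": {
  "dp": [
    [0,0,0],
    [0,0,0],
    [0,0,0],
    [0,0,0],
    [0,0,0]
  ],
  "turn": [
    [0,0.1,0],
    [0,0.2,0],
    [0,0.3,0],
    [0,0.4,0],
    [0,0.49,0]
  ],
  "jaw": [1,1,1,1,1]
}}

```text
clock: 35.2
eef_pos: [0.5289, 0.0215, 0.1049]
ee_rot: [-0.684, -0.179, 0.179, 0.684]
contact_force: [-3.4, 1.3, 8.0]
grip_width: 0.0067
```

Emit:
{"fn": "play_rows", "kwargs": {
  "dp": [
    [0,0,0],
    [0,0,0],
    [0,0,0],
    [0,0,0],
    [0,0,0]
  ],
  "turn": [
    [0,0.1,0],
    [0,0.2,0],
    [0,0.3,0],
    [0,0.4,0],
    [0,0.48,0]
  ],
  "jaw": [1,1,1,1,1]
}}

```text
clock: 35.62
eef_pos: [0.5288, 0.0217, 0.1048]
ee_rot: [-0.707, -0.011, 0.011, 0.707]
contact_force: [-3.5, 1.9, 8.3]
grip_width: 0.0065
```

Run:
```python
from studs import *
s,r=st(); print(np.round(s['q'],3), s['moment']); studs(('side',))
```

```text
t 35.62 p [0.5288 0.0217 0.1048] F [-3.5  1.9  8.3] w 0.0065
[[ 1.    -0.    -0.031]
 [ 0.031  0.001  1.   ]
 [-0.    -1.     0.001]]
[ 0.04   0.332 -0.259  0.981  0.001  0.009] [0.41426111 0.68878098 0.02049138]
side red [293. 206.] 82 mid [0.613 0.012 0.103] ext [0.028 0.03  0.023] wing [0.611 0.009 0.11 ] [0.006 0.028 0.012]
side red [261. 219.] 39 mid [0.529 0.016 0.098] ext [0.028 0.022 0.021] wing [0.519 0.019 0.102] [0.019 0.022 0.011]
```

Emit:
{"fn": "play_rows", "kwargs": {
  "dp": [
    [0,-0.001,0],
    [0,-0.002,0],
    [0,-0.003,0],
    [0,-0.004,0],
    [0,-0.004,0]
  ],
  "turn": [
    [0,0,0],
    [0,0,0],
    [0,0,0],
    [0,0,0],
    [0,0,0]
  ],
  "jaw": [1,1,1,1,1]
}}

```text
clock: 36.08
eef_pos: [0.5288, 0.0217, 0.1088]
ee_rot: [-0.707, -0.013, 0.013, 0.707]
contact_force: [-2.2, 1.9, 6.4]
grip_width: 0.0066
```

Emit:
{"fn": "play_rows", "kwargs": {
  "dp": [
    [0,0,0],
    [0,0,0],
    [0,-0.002,0],
    [0,-0.006,0],
    [0,-0.01,0]
  ],
  "turn": [
    [0,0,0],
    [0,0,0],
    [0,0,0],
    [0,0,0],
    [0,0,0]
  ],
  "jaw": [0.6,0.6,0.6,0.6,0.6]
}}

```text
clock: 36.5
eef_pos: [0.5289, 0.0212, 0.1184]
ee_rot: [-0.707, -0.012, 0.013, 0.707]
contact_force: [0.8, -1.2, -0.8]
grip_width: 0.0344
```

Emit:
{"fn": "play_rows", "kwargs": {
  "dp": [
    [0,-0.01,0],
    [0,-0.02,0],
    [0,-0.03,0],
    [0,-0.04,0],
    [0,-0.05,0]
  ],
  "turn": [
    [0,0,0],
    [0,0,0],
    [0,0,0],
    [0,0,0],
    [0,0,0]
  ],
  "jaw": [0.6,0.6,0.6,0.6,0.6]
}}

```text
clock: 36.92
eef_pos: [0.5295, 0.0211, 0.1697]
ee_rot: [0.707, 0.013, -0.012, -0.707]
contact_force: [0.2, -0.5, 0.2]
grip_width: 0.0345
```

Emit:
{"fn": "play_rows", "kwargs": {
  "dp": [
    [0,0,0],
    [0,0,0],
    [0,0,0],
    [0,0,0],
    [0,0,0]
  ],
  "turn": [
    [0,-0.1,0],
    [0,-0.2,0],
    [0,-0.3,0],
    [0,-0.4,0],
    [0,-0.49,0]
  ],
  "jaw": [0.6,0.6,0.6,0.6,0.6]
}}

```text
clock: 37.33
eef_pos: [0.5295, 0.0211, 0.1692]
ee_rot: [0.682, 0.186, -0.185, -0.682]
contact_force: [-0.8, -0.3, 0.1]
grip_width: 0.0339
```

Emit:
{"fn": "play_rows", "kwargs": {
  "dp": [
    [0,0,0],
    [0,0,0],
    [0,0,0],
    [0,0,0],
    [0,0,0]
  ],
  "turn": [
    [0,-0.1,0],
    [0,-0.2,0],
    [0,-0.3,0],
    [0,-0.4,0],
    [0,-0.49,0]
  ],
  "jaw": [0.6,0.6,0.6,0.6,0.6]
}}

```text
clock: 37.75
eef_pos: [0.5295, 0.0211, 0.1691]
ee_rot: [0.617, 0.346, -0.345, -0.617]
contact_force: [-0.1, 0.2, 0.1]
grip_width: 0.0343
```

Emit:
{"fn": "play_rows", "kwargs": {
  "dp": [
    [0,0,0],
    [0,0,0],
    [0,0,0],
    [0,0,0],
    [0,0,0]
  ],
  "turn": [
    [0,-0.1,0],
    [0,-0.2,0],
    [0,-0.3,0],
    [0,-0.4,0],
    [0,-0.48,0]
  ],
  "jaw": [0.6,0.6,0.6,0.6,0.6]
}}

```text
clock: 38.17
eef_pos: [0.5295, 0.0211, 0.1691]
ee_rot: [0.517, 0.482, -0.482, -0.517]
contact_force: [0.5, 0.2, -0.3]
grip_width: 0.0341
```

```bash
cat > wing.py <<'E'
from h import *
def wing(zs=(.1065,.09)):
    im=get_image('wrist'); P=pts(im); hsv=cv2.cvtColor(im['color'],cv2.COLOR_RGB2HSV).astype(int)
    red=((hsv[...,0]<6)|(hsv[...,0]>174))&(hsv[...,1]>150)&(P[...,2]>.085)&(P[...,2]<.125)&(abs(P[...,0]-.57)<.08)&(abs(P[...,1]-.02)<.06)
    k,l,ss,ce=cv2.connectedComponentsWithStats(red.astype(np.uint8))
    for i in range(1,k):
        if ss[i,4]>60:
            q=P[l==i]; t=np.percentile(q[:,2],99); w=q[q[:,2]>t-.006]
            print(ce[i].round(),ss[i,4],'top',t.round(4),'wing',cv2.minAreaRect(w[:,:2].astype(np.float32)))
    return im
E
python3 - <<'E'
from wing import *
s,r=st(); print(np.round(s['q'],3)); im=wing(); np.save('pics/w8.npy',im['color'])
print('tcp->far',(r.T@(np.array([.6125,.015,.1125])-s['eef_pos'])).round(4))
E
```

```text
t 38.17 p [0.5295 0.0211 0.1691] F [ 0.5  0.2 -0.3] w 0.0341
[[ 0.07   0.001 -0.998]
 [ 0.998 -0.     0.07 ]
 [-0.    -1.    -0.001]]
[ 0.04   0.283 -0.151  1.136 -0.    -1.461]
[156. 228.] 1615 top 0.1154 wing ((0.6128569841384888, 0.014383717440068722), (0.02752118930220604, 0.007787350565195084), 83.96343231201172)
[281. 227.] 1481 top 0.1135 wing ((0.5293685793876648, 0.021522123366594315), (0.026718448847532272, 0.007984957657754421), 2.679853677749634)
tcp->far [-0.0003  0.0567 -0.0832]
```

The near stud's top is now 2 mm lower (.1135) and the wing has turned about 83°, so it's caught. Next is the far stud.

Emit:
{"fn": "play_rows", "kwargs": {
  "dp": [
    [0,0,-0.02],
    [0,0,-0.04],
    [0,0,-0.06],
    [0,0,-0.075],
    [-0.0005,0,-0.0835]
  ],
  "turn": [
    [0,0.005,0],
    [0,0.005,0],
    [0,0.005,0],
    [0,0.005,0],
    [0,-0.005,0]
  ],
  "jaw": [0.65,0.65,0.65,0.65,0.65]
}}

```text
clock: 38.63
eef_pos: [0.6142, 0.0143, 0.1687]
ee_rot: [0.518, 0.482, -0.482, -0.517]
contact_force: [-0.9, 0.0, 0.8]
grip_width: 0.0303
```

Emit:
{"fn": "play_rows", "kwargs": {
  "dp": [
    [0,0.01,0],
    [0,0.022,0],
    [0,0.033,0],
    [0,0.042,0],
    [0,0.047,0]
  ],
  "turn": [
    [0,0,0],
    [0,0,0],
    [0,0,0],
    [0,0,0],
    [0,0,0]
  ],
  "jaw": [0.65,0.65,0.65,0.65,0.65]
}}

```text
clock: 39.05
eef_pos: [0.6111, 0.0144, 0.1199]
ee_rot: [-0.517, -0.481, 0.483, 0.518]
contact_force: [-0.4, -0.3, 0.0]
grip_width: 0.0298
```

Emit:
{"fn": "play_rows", "kwargs": {
  "dp": [
    [0,0,0],
    [0,0,0],
    [0,0,0],
    [0,0,0],
    [0,0,0]
  ],
  "turn": [
    [0,0,0],
    [0,0,0],
    [0,0,0],
    [0,0,0],
    [0,0,0]
  ],
  "jaw": [0.65,0.65,0.65,0.65,0.65]
}}

```text
clock: 39.47
eef_pos: [0.6129, 0.0144, 0.1219]
ee_rot: [0.517, 0.482, -0.482, -0.517]
contact_force: [0.9, -0.5, 0.2]
grip_width: 0.0301
```

Run:
```python
from wing import *
s,r=st(); im=wing()
print('tcp->far',(r.T@(np.array([.6128,.0147,.1123])-s['eef_pos'])).round(4))
```

```text
t 39.47 p [0.6129 0.0144 0.1219] F [ 0.9 -0.5  0.2] w 0.0301
[[ 0.07   0.001 -0.998]
 [ 0.998 -0.     0.07 ]
 [-0.    -1.    -0.001]]
[280. 261.] 2503 top 0.1153 wing ((0.613227128982544, 0.01419362984597683), (0.027831872925162315, 0.007710305508226156), 85.73678588867188)
[439. 261.] 2674 top 0.1136 wing ((0.5304380059242249, 0.02146247960627079), (0.02768583968281746, 0.008428774774074554), 2.6623337268829346)
tcp->far [0.0003 0.0096 0.0001]
```

Aligned with the far wing. Lower, grip, press.

Emit:
{"fn": "play_rows", "kwargs": {
  "dp": [
    [0,0.003,0],
    [0,0.006,0],
    [0,0.0085,0],
    [0,0.0095,0],
    [0,0.0095,0]
  ],
  "turn": [
    [0,0,0],
    [0,0,0],
    [0,0,0],
    [0,0,0],
    [0,0,0]
  ],
  "jaw": [0.7,0.7,0.75,0.75,0.75]
}}

```text
clock: 39.93
eef_pos: [0.6124, 0.0144, 0.1116]
ee_rot: [-0.517, -0.482, 0.482, 0.517]
contact_force: [0.4, 0.3, 2.0]
grip_width: 0.0214
```

Emit:
{"fn": "play_rows", "kwargs": {
  "dp": [
    [0,0,0],
    [0,0,0],
    [0,0,0],
    [0,0,0],
    [0,0,0]
  ],
  "turn": [
    [0,0,0],
    [0,0,0],
    [0,0,0],
    [0,0,0],
    [0,0,0]
  ],
  "jaw": [1,1,1,1,1]
}}

```text
clock: 40.35
eef_pos: [0.6133, 0.0143, 0.1121]
ee_rot: [0.518, 0.482, -0.482, -0.517]
contact_force: [3.9, -0.4, 1.9]
grip_width: 0.0064
```

Emit:
{"fn": "play_rows", "kwargs": {
  "dp": [
    [0,0.002,0],
    [0,0.004,0],
    [0,0.006,0],
    [0,0.007,0],
    [0,0.008,0]
  ],
  "turn": [
    [0,0,0],
    [0,0,0],
    [0,0,0],
    [0,0,0],
    [0,0,0]
  ],
  "jaw": [1,1,1,1,1]
}}

```text
clock: 40.77
eef_pos: [0.6133, 0.0143, 0.1045]
ee_rot: [0.518, 0.483, -0.482, -0.517]
contact_force: [3.1, 0.4, 8.4]
grip_width: 0.0064
```

Run:
```python
from studs import *
s,r=st(); studs(('scene','side'))
```

```text
t 40.77 p [0.6133 0.0143 0.1045] F [3.1 0.4 8.4] w 0.0064
[[ 0.07   0.002 -0.998]
 [ 0.998 -0.     0.07 ]
 [ 0.    -1.    -0.002]]
scene red [255. 217.] 48 mid [0.528 0.02  0.104] ext [0.025 0.028 0.024] wing [0.523 0.018 0.113] [0.021 0.007 0.011]
side red [294. 210.] 53 mid [0.612 0.009 0.101] ext [0.029 0.028 0.027] wing [0.613 0.004 0.107] [0.009 0.012 0.011]
side red [262. 215.] 98 mid [0.53  0.016 0.103] ext [0.027 0.019 0.021] wing [0.527 0.018 0.108] [0.024 0.01  0.012]
```

Emit:
{"fn": "play_rows", "kwargs": {
  "dp": [
    [0,0,0],
    [0,0,0],
    [0,0,0],
    [0,0,0],
    [0,0,0]
  ],
  "turn": [
    [0,0.08,0],
    [0,0.17,0],
    [0,0.27,0],
    [0,0.38,0],
    [0,0.49,0]
  ],
  "jaw": [1,1,1,1,1]
}}

```text
clock: 41.28
eef_pos: [0.6132, 0.0144, 0.1047]
ee_rot: [0.62, 0.341, -0.34, -0.619]
contact_force: [2.6, 0.1, 8.5]
grip_width: 0.0064
```

Emit:
{"fn": "play_rows", "kwargs": {
  "dp": [
    [0,0,0],
    [0,0,0],
    [0,0,0],
    [0,0,0],
    [0,0,0]
  ],
  "turn": [
    [0,0.1,0],
    [0,0.2,0],
    [0,0.3,0],
    [0,0.4,0],
    [0,0.49,0]
  ],
  "jaw": [1,1,1,1,1]
}}

```text
clock: 41.7
eef_pos: [0.6131, 0.0145, 0.1047]
ee_rot: [0.684, 0.181, -0.18, -0.684]
contact_force: [2.1, 0.3, 9.1]
grip_width: 0.0068
```

Emit:
{"fn": "play_rows", "kwargs": {
  "dp": [
    [0,0,0],
    [0,0,0],
    [0,0,0],
    [0,0,0],
    [0,0,0]
  ],
  "turn": [
    [0,0.1,0],
    [0,0.2,0],
    [0,0.3,0],
    [0,0.4,0],
    [0,0.485,0]
  ],
  "jaw": [1,1,1,1,1]
}}

```text
clock: 42.12
eef_pos: [0.6131, 0.0146, 0.1047]
ee_rot: [-0.707, -0.012, 0.01, 0.707]
contact_force: [2.1, 1.3, 8.6]
grip_width: 0.0066
```

Emit:
{"fn": "play_rows", "kwargs": {
  "dp": [
    [0,-0.001,0],
    [0,-0.002,0],
    [0,-0.003,0],
    [0,-0.004,0],
    [0,-0.004,0]
  ],
  "turn": [
    [0,0,0],
    [0,0,0],
    [0,0,0],
    [0,0,0],
    [0,0,0]
  ],
  "jaw": [1,1,1,1,1]
}}

```text
clock: 42.53
eef_pos: [0.6131, 0.0146, 0.1086]
ee_rot: [-0.707, -0.013, 0.012, 0.707]
contact_force: [2.7, 0.6, 6.2]
grip_width: 0.0062
```

Emit:
{"fn": "play_rows", "kwargs": {
  "dp": [
    [0,0,0],
    [0,0,0],
    [0,-0.002,0],
    [0,-0.006,0],
    [0,-0.01,0]
  ],
  "turn": [
    [0,0,0],
    [0,0,0],
    [0,0,0],
    [0,0,0],
    [0,0,0]
  ],
  "jaw": [0.6,0.6,0.6,0.6,0.6]
}}

```text
clock: 42.95
eef_pos: [0.6117, 0.0144, 0.1175]
ee_rot: [0.707, 0.012, -0.013, -0.707]
contact_force: [0.8, -0.2, -0.5]
grip_width: 0.0341
```

Emit:
{"fn": "play_rows", "kwargs": {
  "dp": [
    [0,-0.01,0],
    [0,-0.02,0],
    [0,-0.03,0],
    [0,-0.04,0],
    [0,-0.05,0]
  ],
  "turn": [
    [0,0,0],
    [0,0,0],
    [0,0,0],
    [0,0,0],
    [0,0,0]
  ],
  "jaw": [0.6,0.6,0.6,0.6,0.6]
}}

```text
clock: 43.37
eef_pos: [0.6128, 0.0144, 0.1693]
ee_rot: [0.707, 0.013, -0.012, -0.707]
contact_force: [-0.1, -0.0, 0.8]
grip_width: 0.0342
```

Emit:
{"fn": "play_rows", "kwargs": {
  "dp": [
    [-0.02,-0.02,0],
    [-0.04,-0.04,0],
    [-0.06,-0.06,0],
    [-0.08,-0.08,0],
    [-0.1,-0.1,0]
  ],
  "turn": [
    [0,0,0],
    [0,0,0],
    [0,0,0],
    [0,0,0],
    [0,0,0]
  ],
  "jaw": [0.6,0.6,0.6,0.6,0.6]
}}

```text
clock: 43.78
eef_pos: [0.5116, 0.0108, 0.2695]
ee_rot: [0.707, 0.013, -0.012, -0.707]
contact_force: [0.5, 0.4, 0.8]
grip_width: 0.0342
```

Run:
```python
from studs import *; from wing import wing
s,r=st(); print(np.round(s['q'],3)); wing(); studs(('scene',)); im,P=studs(('side',))
im=get_image('scene'); save(im,'fin.png',1.4); P=pts(im)
m=(P[...,2]>.018)&(P[...,2]<.05)&(abs(P[...,0]-.46)<.09)&(abs(P[...,1]-.28)<.1)
q=P[m]; print('clamp',len(q),q.mean(0).round(3),q.min(0).round(3),q.max(0).round(3))
```

```text
t 43.78 p [0.5116 0.0108 0.2695] F [0.5 0.4 0.8] w 0.0342
[[ 0.999  0.001 -0.036]
 [ 0.036 -0.     0.999]
 [ 0.001 -1.    -0.   ]]
[ 0.021  0.208  0.008  1.371 -0.    -0.015]
[291. 207.] 680 top 0.1136 wing ((0.5280260443687439, 0.022067353129386902), (0.025578703731298447, 0.006774533074349165), 2.5474259853363037)
[281. 282.] 601 top 0.1134 wing ((0.6118544340133667, 0.01462873350828886), (0.027186037972569466, 0.007250072900205851), 2.238626003265381)
scene red [272. 199.] 44 mid [0.609 0.011 0.104] ext [0.025 0.027 0.023] wing [0.606 0.01  0.111] [0.016 0.008 0.012]
scene red [255. 217.] 47 mid [0.528 0.019 0.105] ext [0.023 0.027 0.024] wing [0.522 0.018 0.113] [0.017 0.006 0.008]
side red [294. 206.] 95 mid [0.612 0.011 0.104] ext [0.027 0.027 0.021] wing [0.612 0.011 0.108] [0.027 0.009 0.012]
side red [262. 215.] 97 mid [0.529 0.013 0.103] ext [0.027 0.018 0.021] wing [0.527 0.018 0.108] [0.025 0.006 0.012]
clamp 266 [0.458 0.281 0.026] [0.444 0.221 0.018] [0.474 0.346 0.033]
```

View pics/fin.png

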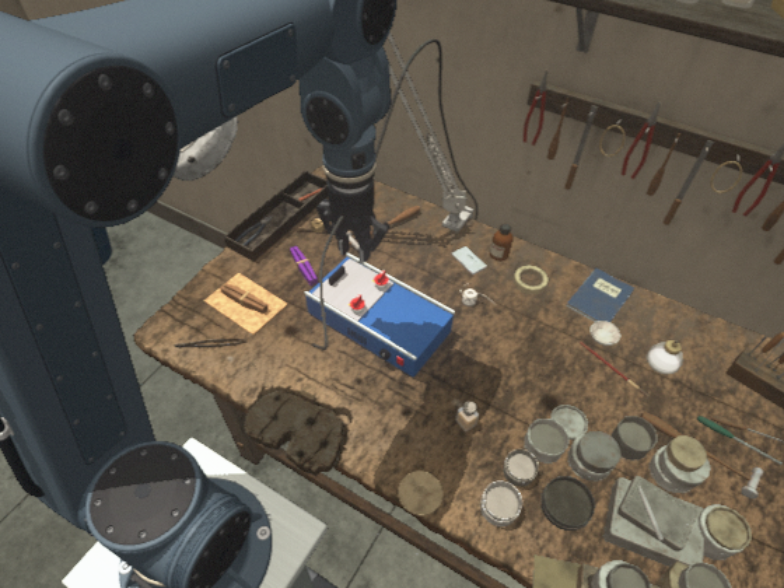

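The final view shows the clamp on the mat (246,294), the cover shut with both wings crosswise at (358,302) and (381,281), the vial upright (468,415), no stones on the bench and the gripper clear. Handing in.

```bash
python3 -c "
from h import *
print(finish_job())"
```

```text
the job is handed in; nothing more can be done
None
```

I finished the whole job and handed it in at about 44 s, but one force spike along the way may have failed the run. While picking up the second stone, the descent overshot and the fingertips hit the bench. That gave one wrist-force reading of 233 N, over the 120 N limit. No verdict came back, so I don't know whether it counted. After that I descended more slowly, and contact forces stayed at or below about 35 N.

| Item | Last check |
|---|---|
| Ring clamp | Lying released near the centre of the mat, at (.458, .281) |
| Stones | Three found on the bench; the wrist camera saw all three in the hopper, tops at about 39 mm, before I shut the cover. None were left on the bench. |
| Cover | Pushed until it stopped at about 35 N; the studs line up with the holes in the deck |
| Studs | Both wings turned about 83° (about 1.45 rad) and sprung back up to about 2 mm below their starting height, so they look caught |
| Oil vial | Upright |
| Gripper | Open and clear of everything |

- **Cover travel:** I measured about 123 mm of travel, not the 135 mm of the full stop. The cover lines up with the holes, so I took it that it hadn't started fully open.
- **Lamp cable:** it hangs over the tumbler, but the fingers passed through it with no force, so I ignored it.

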